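# Swap the battery pack in the engine's power dock

## Task

The battery pack in the leaning sleeve of the power dock is flat: press it so that the push-push catch lets go and it pops up, then lift it out and stand it upright on the floor of the empty plywood crate. Then put the charged pack from the aluminium tray into the sleeve and press it down until the catch holds it home, without ramming the dock, and leave it released. Do not disturb the tools and other things on the bench.

Things in the scene. Friction and masses are not known exactly. Their poses are not given: they have to be found in the camera images.
- mouth (a point): Centre of the dock sleeve's opening, 155 mm above the bench. Axes: z out of the sleeve along its axis (up, leaning 25 degrees from vertical to the dock's -x side, towards the robot), y along the opening's long side (level), x along its short side. Inside 38 (x) x 64 (y) mm: 2 mm play round a pack. Flared aluminium lips stand 6 mm proud of it and lead a pack in; about 50 x 84 mm outside.
- carriage (a joint): Sprung carriage in the sleeve that carries the pack; m of travel down. 0 = up (its plate 83 mm below the opening, a pack's top 37 mm above it), 0.029 = held by the catch (top 8 mm above), 0.039 = hard stop (top 2 mm below). Spring 8 N at 0, 15 N at the stop. Only pressing to within 1.5 mm of the stop and letting go works the catch: from up it then holds, from held it comes up. Starts held.
- spent_center (a point): Centre of the flat battery pack, a grey plastic block 34 (x) x 60 (y) x 120 (z) mm, about 0.32 kg; this point is 60 mm from top and underside, z points to its top. It starts in the dock's sleeve, held by the catch, its top only 2 mm above the lips: too little to grip until it pops up.
- fresh_center (a point): Centre of the charged battery pack, the same shape and look as the flat one (34 x 60 x 120 mm, about 0.32 kg, point 60 mm from top and underside, z up its length). It starts upright in the aluminium tray. It fits the sleeve either way round, its underside first.
- tray: Open aluminium tray 120 (x) x 130 (y) x 35 mm high, walls 4 mm, fixed to the bench, in which the charged pack stands; origin at the centre of its underside. To the left or the right of the dock.
- crate: Empty open plywood crate with slatted sides, 130 (x) x 140 (y) x 60 mm high, walls and floor 8 mm thick, fixed to the bench; origin at the centre of its underside. On the other side of the dock from the tray.
- dock: The power dock, a grey metal box 180 (x) x 120 (y) x 30 mm fixed to the bench, with a dark steel sleeve that rises from it and leans back towards the robot; origin at the centre of its underside, x away from the robot at zero yaw. The sleeve's opening lies 30 mm to the -x side of this origin.
- screwdriver: Bystander: screwdriver lying near the robot, about 0.2 m long.
- wrench: Bystander: wrench lying near the robot on the left, about 0.2 m long.
- jar: Bystander: closed glass jar, 60 mm across, 75 mm high, upright beyond the dock on the left; origin under its centre.
- oil: Bystander: oil bottle, 54 mm across, 150 mm high, upright beyond the dock on the right; origin under its centre.
- flywheel: Bystander: steel flywheel 94 mm across, 22 mm high, lying flat at the far right; origin under its centre.
- brush: Bystander: brush lying at the far left.
- mug: Bystander: white mug, 76 mm across, 90 mm high, on the right; origin under its centre.
Mind the look-alikes: they are no part of the job. What is shaped like the dock but orange is not meant.

How it is judged:
By the outcome, as a careful person would: the job done as asked, in the order asked, and still so for the second after the job is handed in, with the robot touching nothing.
It also fails if it takes over 72 s, if anything falls off the work surface, if the arm or the gripper's body presses on something with over 40 N, if the wrist force passes 120 N, or if a joint passes its speed limit or range.

## Robot

A 6-joint arm with a two-finger parallel gripper is mounted at the origin on the work surface. World frame = base frame: x ahead of the robot, y to its left, z up, the work surface at z = 0. Lengths are in mm, angles in rad, forces in N, time in s.
With the tool pointing down it reaches from about 325 to 750 mm from the base axis. Payload 7.6 kg.
Tool frame: the origin (TCP) lies midway between the tips of the shut fingers; the grasp point (between the pads) lies 19 mm behind it (grasp_offset is the distance from the TCP to the grasp point, in mm); x points along the fingers, z is the direction in which the jaws open and shut, and the axes are right-handed (so a half turn about x gives the same grasp; the last joint's range is limited). The gripper opens to 85 mm and grips with 20 to 120 N. Pads are 22 mm wide; open, the fingers measure 114 mm over their backs; the gripper's body (76 mm by 85 mm) begins 54 mm behind the grasp point. The pads swing forward as they close: fully open they stand 13 mm farther back than shut.
Start: joints at [-1.282, 0.052, 1.401, -0, 1.689, -0.07], TCP at [184.38, -491.579, 231.323] pointing down, gripper open.
Joint ranges: [-2.9, 2.9], [-0.91, 2.17], [0.12, 2.37], [-1.06, 4.2], [0.26, 2.73], [-2.93, 2.93]. Speed limits (rad/s): [2.57, 2.57, 3.01, 3.14, 3.14, 3.14].

## Interface

Orientations are given as [roll, pitch, yaw] about the fixed x, y, z axes, in that order (R = Rz(yaw) Ry(pitch) Rx(roll)).
In Python, from station import get_state, camera, calibration, sign_off, look_for, grasp_offset gives the robot as it stands.
- The arm moves only by the tool move_arm, never from a script. Its arguments are lists of equal length, an entry for each row: "travel": the shift along the tool's x, y, z scaled (see below), a list of three; "twist": the turn about the tool's x scaled (see below). A call has exactly 10 rows; each row shifts and turns the pose as measured when the row begins, along the tool's axes as they then stand; what a row does not reach is not made up. The controller multiplies each number of a shift by 12 cm and each number of a turn by 60 degrees. A row lasts 1/10 s, in which the tool goes at most 50 mm and 8.59 degrees, less where a joint would pass 70% of its speed; a pose out of reach is approached as far as the arm can. A call with a number of a shift or a turn outside -1 to 1 is refused whole. A call with a gripper value outside its range is refused whole. "gripper" is the finger opening in mm, from 0 to 85.4, set as the call begins (left out, the last holds). The fingers move at their own pace and stop on an object; "force" is the grip in N (left out, the last holds). Time passes only in rows, so rows that do not move let the fingers close, or fill a call up. It gives the time, the measured TCP pose, the force and the opening at its end, in the units of the state.
- get_state(): the state, without advancing time (a new reading comes with each control period).
- camera(name): name is "side" or "top" or "wrist"; returns the picture (400x640x3 uint8, blue, green, red); there is no depth.
- calibration(name): a dict with "fx", "fy", "cx", "cy" (pixels), "k1" (the pictures are not rectified: a ray, as slopes to the right and down, at radius r is drawn at 1 + k1 r^2 times it, then the intrinsics apply), "T" (4x4, takes a point from camera to world coordinates). Camera axes: x right, y up, looking along -z (the intrinsics and any distortion apply to the point x, -y, -z); pixel columns grow to the right and rows downward; lengths in mm; the calibration is good to about 2 mm. A picture is of the moment at which its call begins: read the wrist's pose just before it. calibration takes no time and is no camera call; for the wrist camera it gives the pose at the moment of the call.
- sign_off(): hands the job in, once; it reports no verdict.
Trained networks look in the newest picture that a camera, given by its name, has taken for a name from the list of things; names that differ only in an ending like _2 or _b are one class to them, and where a whole thing is asked for, a point or a joint stands for the part that bears it (a point fixed in the world has none). Each returns a list of dicts, best first, with "p" (0 to 1); they miss things now and then, are a little off and sometimes report something else, mostly with a low value. They report only what shows in the picture. A call takes as long as a camera call. They do not tell look-alikes from the thing itself.
- look_for(thing, camera): "position" ([column, row] in pixels, amid what is visible of it).
The state is a dict: "time": time; "joint_positions": joint angles; "dq": joint speeds; "tau": joint torques, N m; "position": TCP position; "ee_rot": TCP orientation; "force": force on the tool from outside, world axes, zero at the start; "wrist_torque": the same for the moment, N m; "finger_gap": finger opening in mm.
Only numpy, scipy, OpenCV 4.12 (cv2) and the standard library are available. Lean on these libraries where they do the work, as an engineer would, in place of code of your own. Each camera call takes 0.05 s, during which the arm holds its last target.

## Working session

There is one attempt and no reset: what is moved stays moved. The work goes in short steps, Python scripts to look and compute and a tool call to move; the robot and the scene stay as the last step left them, time stands still between calls to the robot, and variables do not carry over. Pictures are saved under pics/ and viewed, and the job is handed in when it is done.

Besides the shell and the picture viewer there is one more tool, called after "Call:" as a command line: name --pt "numbers of a row" for each row, then --argument value for the rest. move_arm: Moves the arm, as the interface text tells. Its arguments: {"type":"object","properties":{"travel":{"type":"array"},"twist":{"type":"array"},"gripper":{"type":"number"},"force":{"type":"number"}},"required":["travel","twist"]}

```bash
ls; mkdir -p pics; python3 - <<'E'
from station import *
import cv2,numpy as np
print(get_state(), grasp_offset)
for n in ("top","side"):
    im=camera(n); cv2.imwrite(f"pics/{n}0.png",im)
    c=calibration(n); print(n,{k:np.round(v,4).tolist() for k,v in c.items()})
    for t in ["dock","mouth","spent_center","fresh_center","tray","crate","mug","oil","jar"]:
        try: print(t,[(np.round(d["position"]).tolist(),round(d["p"],2)) for d in look_for(t,n)])
        except Exception as e: print(t,e)
E
```

```text
pics
{'time': 0.0, 'joint_positions': array([-1.28228144e+00,  5.28320500e-02,  1.40176112e+00,  9.25924087e-06,
        1.68858741e+00, -7.02895845e-02]), 'dq': array([ 0.00071382,  0.00011575,  0.0002874 ,  0.00047093,  0.00105722,
       -0.0004202 ]), 'tau': array([ 9.58771852e-04, -3.81670654e+01, -3.60181475e+01, -5.77930450e-05,
        6.15015248e-03, -1.42132910e-05]), 'position': array([ 184.2974324 , -491.25913785,  230.45651783]), 'ee_rot': array([3.06551146, 1.56920836, 1.85352069]), 'force': array([0.02778054, 0.29402484, 0.40899844]), 'wrist_torque': array([-0.05271472,  0.05333847,  0.04578213]), 'finger_gap': 85.46474396415901} 18.700000000000003
top {'fx': 445.4797, 'fy': 445.4797, 'cx': 323.3785, 'cy': 200.2301, 'k1': 0.0313, 'T': [[0.0232, 0.9865, -0.1622, 260.3445], [-0.9997, 0.0214, -0.0128, 10.251], [-0.0092, 0.1625, 0.9867, 1406.3595], [0.0, 0.0, 0.0, 1.0]]}
dock [([326.0, 181.0], 0.86), ([436.0, 275.0], 0.7), ([168.0, 261.0], 0.56)]
mouth [([156.0, 255.0], 0.77), ([328.0, 165.0], 0.71), ([442.0, 275.0], 0.58)]
spent_center [([325.0, 174.0], 0.74), ([232.0, 15
[... 204 characters left out ...]
.0, 137.0], 0.89), ([246.0, 263.0], 0.72)]
side {'fx': 485.1232, 'fy': 485.1232, 'cx': 321.8426, 'cy': 197.4936, 'k1': -0.0825, 'T': [[0.7078, 0.4925, -0.5064, -405.9266], [-0.7061, 0.4724, -0.5276, -937.5081], [-0.0206, 0.731, 0.6821, 1350.0757], [0.0, 0.0, 0.0, 1.0]]}
dock [([336.0, 309.0], 0.74), ([334.0, 194.0], 0.67)]
mouth [([326.0, 194.0], 0.66), ([400.0, 254.0], 0.28), ([399.0, 205.0], 0.16)]
spent_center [([330.0, 187.0], 0.49)]
fresh_center []
tray [([398.0, 254.0], 0.6)]
crate [([280.0, 182.0], 0.94), ([336.0, 196.0], 0.72)]
mug [([407.0, 294.0], 0.93)]
oil [([398.0, 202.0], 0.92), ([322.0, 169.0], 0.39)]
jar [([324.0, 167.0], 0.55), ([325.0, 188.0], 0.37), ([334.0, 199.0], 0.24)]
```

View pics/top0.png

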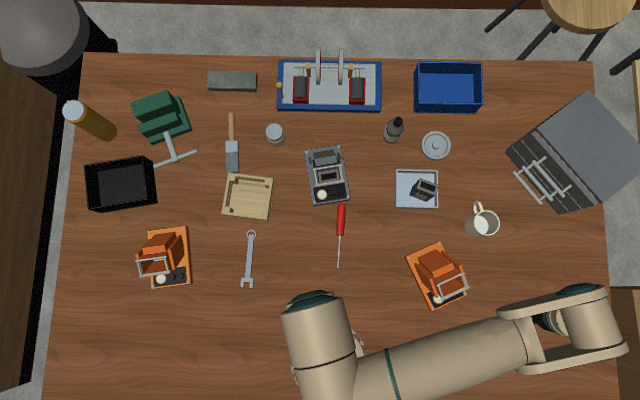

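View pics/side0.png

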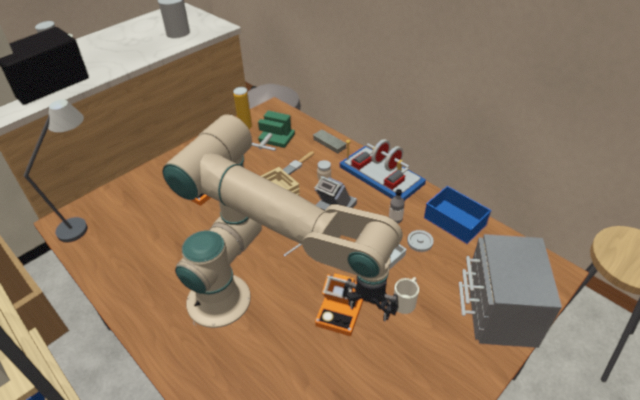

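```bash
python3 - <<'E'
import cv2
a=cv2.imread("pics/top0.png"); cv2.imwrite("pics/top0c.png",cv2.resize(a[100:250,200:460],None,fx=3,fy=3,interpolation=cv2.INTER_CUBIC))
a=cv2.imread("pics/side0.png"); cv2.imwrite("pics/side0c.png",cv2.resize(a[130:310,240:460],None,fx=3.3,fy=3.3,interpolation=cv2.INTER_CUBIC))
E
```

```text
(no output)
```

View pics/top0c.png

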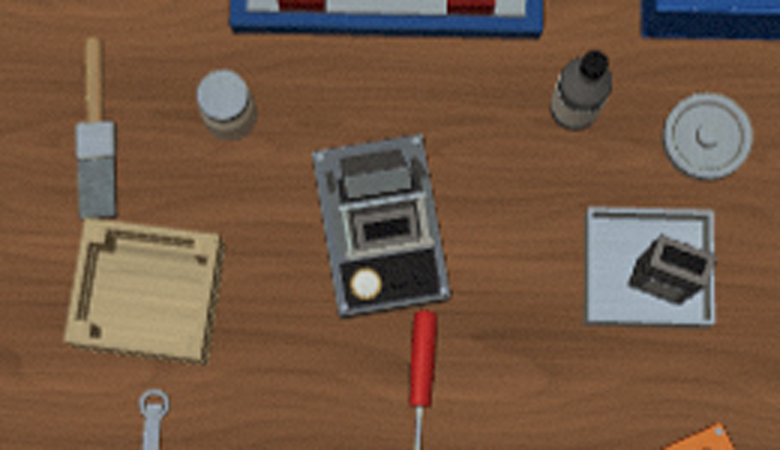

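View pics/side0c.png

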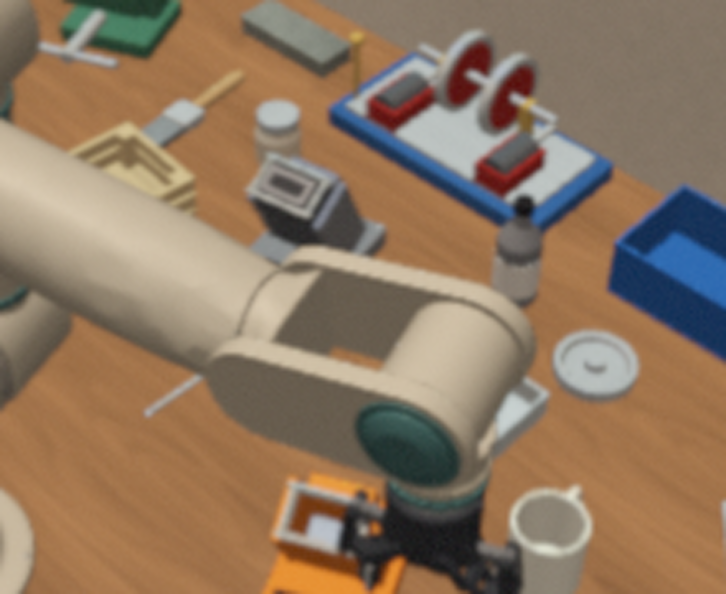

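```bash
cat > h.py <<'E'
import numpy as np, cv2
from station import *
def proj(cal,P):
    P=np.atleast_2d(P).astype(float); T=np.asarray(cal["T"])
    c=(P-T[:3,3])@T[:3,:3]
    s=np.stack([c[:,0]/-c[:,2], -c[:,1]/-c[:,2]],1)
    r2=(s**2).sum(1,keepdims=True); s=s*(1+cal["k1"]*r2)
    return s*[cal["fx"],cal["fy"]]+[cal["cx"],cal["cy"]]
def ray(cal,uv):
    uv=np.atleast_2d(uv).astype(float); d=(uv-[cal["cx"],cal["cy"]])/[cal["fx"],cal["fy"]]
    s=d.copy()
    for _ in range(20): s=d/(1+cal["k1"]*(s**2).sum(1,keepdims=True))
    c=np.stack([s[:,0],-s[:,1],-np.ones(len(s))],1); T=np.asarray(cal["T"])
    return T[:3,3],c@T[:3,:3].T
def atz(cal,uv,z):
    o,d=ray(cal,uv); return o+d*((z-o[2])/d[:,2:])
E
python3 - <<'E'
import cv2
from h import *
print(proj(calibration("top"),atz(calibration("top"),[[326,181]],30)),atz(calibration("top"),[[326,181],[410,183],[247,201]],30))
a=cv2.imread("pics/top0.png")
def crop(n,x0,y0,x1,y1,f): cv2.imwrite(f"pics/{n}.png",cv2.resize(a[y0:y1,x0:x1],None,fx=f,fy=f,interpolation=cv2.INTER_CUBIC))
crop("c_dock",296,140,356,210,8)
crop("c_tray",386,160,446,215,9)
crop("c_crate",215,168,280,225,9)
w=camera("wrist"); cv2.imwrite("pics/w0.png",w); c=calibration("wrist"); print(c)
E
```

```text
[[326. 181.]] [[ 548.24159348   21.28525475   30.        ]
 [ 547.36812329 -242.69926964   30.        ]
 [ 478.99360107  267.28402107   30.        ]]
{'fx': 310.7246332265501, 'fy': 310.7246332265501, 'cx': 323.3141831021559, 'cy': 204.61683339125298, 'k1': -0.015301613074062064, 'T': array([[ 3.50736888e-01,  8.97140448e-01,  2.68556608e-01,
         2.53023763e+02],
       [-9.36474044e-01,  3.36006600e-01,  1.00577977e-01,
        -4.66131740e+02],
       [-4.22142734e-06, -2.86772700e-01,  9.57998653e-01,
         3.73897808e+02],
       [ 0.00000000e+00,  0.00000000e+00,  0.00000000e+00,
         1.00000000e+00]])}
```

View pics/c_dock.png

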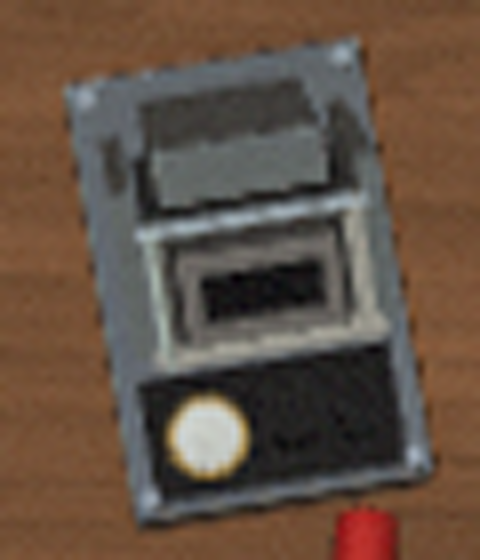

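View pics/c_tray.png

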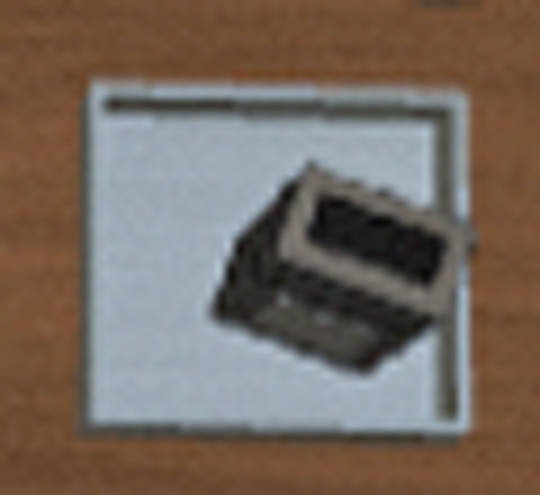

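View pics/c_crate.png

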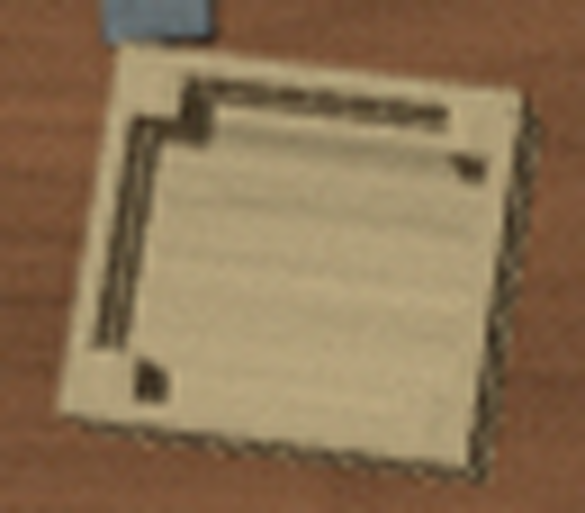

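View pics/w0.png

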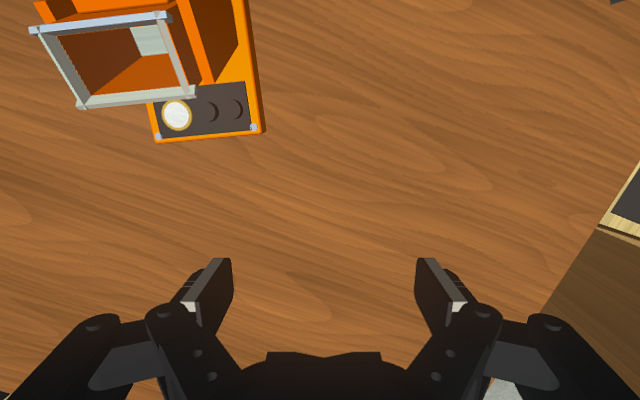

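```bash
cat > fit.py <<'E'
from h import *
from scipy.optimize import least_squares
cal=calibration("top")
def px(pts,f,x0,y0): return (np.array(pts,float)+.5)/f-.5+[x0,y0]
def rect(lx,ly,z): return np.array([[lx/2,ly/2,z],[lx/2,-ly/2,z],[-lx/2,-ly/2,z],[-lx/2,ly/2,z]]) # FL FR NR NL
def tf(p,L):
    c,s=np.cos(p[2]),np.sin(p[2]); return np.c_[p[0]+c*L[:,0]-s*L[:,1], p[1]+s*L[:,0]+c*L[:,1], L[:,2]]
def fit(L,uv,x0,cal=cal):
    r=least_squares(lambda p:(proj(cal,tf(p,L))-uv).ravel(),x0,loss="soft_l1",x_scale=[10,10,.1]); return r.x,r.fun.reshape(-1,2)
if __name__=="__main__":
    np.set_printoptions(precision=2,suppress=True)
    a=np.radians(25); zx=np.array([-np.sin(a),0,np.cos(a)]); xx=np.array([np.cos(a),0,np.sin(a)])
    lip=np.array([[-30,0,155]+6*zx+sx*25*xx+np.array([0,sy*42,0]) for sx,sy in ((1,1),(1,-1),(-1,-1),(-1,1))])
    L=np.r_[rect(180,120,30),lip]
    uvd=px([(72,88),(355,42),(432,470),(140,520)],8,296,140); uvl=px([(140,232),(365,198),(388,330),(162,365)],8,296,140)
    for n,(l,u,g) in dict(dock=(L,np.r_[uvd,uvl],(548,20,.15)),dockbase=(L[:4],uvd,(548,20,.15)),lip=(L[4:],uvl,(548,20,.15)),
      tray=(rect(120,130,35),px([(90,82),(468,90),(470,432),(88,430)],9,386,160),(547,-240,0)),
      fresh=(rect(34,60,124),px([(308,162),(470,235),(448,315),(282,258)],9,386,160),(547,-240,-.4)),
      crate=(rect(130,140,60),px([(122,42),(523,92),(470,465),(62,412)],9,215,168),(479,267,0))).items():
        p,r=fit(l,u,g); print(n,p,np.degrees(p[2]),"res",np.abs(r).max(1))
E
python3 fit.py
```

```text
dock [570.82  19.43   0.19] 10.759538888022286 res [1.02 1.   0.83 0.49 0.4  0.6  0.17 0.51]
dockbase [570.04  19.5    0.19] 10.832395597959701 res [1.08 0.78 0.83 0.57]
lip [571.33  19.21   0.18] 10.433259310870154 res [0.35 0.67 0.16 0.42]
tray [ 530.41 -261.91   -0.  ] -0.07223988728840769 res [0.29 0.4  0.05 0.69]
fresh [ 518.42 -276.18   -0.35] -19.924580901117537 res [0.11 1.39 0.93 1.08]
crate [491.41 261.74  -0.1 ] -5.882101276061421 res [0.02 0.2  0.06 0.17]
```

```bash
cat >> h.py <<'E'
from scipy.spatial.transform import Rotation as Rn
def R_of(st): return Rn.from_euler("xyz",st["ee_rot"]).as_matrix()
def jawdeg(R): return np.degrees(np.arctan2(R[1,2],R[0,2]))
# total shift from current to target in units (/120mm) in tool axes AFTER / BEFORE twist ; twist deg about tool x
def goto(xyz=None,jaw=None):
    st=get_state(); R=R_of(st); p=st["position"]
    tw=0
    if jaw is not None:
        tw=-(jaw-jawdeg(R)); tw=(tw+90)%180-90   # tool x down => positive twist lowers world yaw
    print("pos",p.round(1),"tool x",R[:,0].round(3),"jaw",jawdeg(R).round(2),"t",round(st["time"],2),"F",st["force"].round(1),"gap",round(st["finger_gap"],1),"q6",st["joint_positions"][5].round(2))
    if xyz is not None:
        d=np.array(xyz,float)-p
        R2=R@Rn.from_euler("x",tw,degrees=True).as_matrix()
        print("world d",d.round(1)," total units now",(R.T@d/120).round(3)," after twist",(R2.T@d/120).round(3))
    print("twist total deg",round(tw,2),"units/60:",round(tw/60,3))
E
python3 -c "
from h import *
goto([520,13,290],100.6)
print(R_of(get_state()).round(3))"
```

```text
pos [ 184.4 -491.6  231.3] tool x [ 0. -0. -1.] jaw -69.44 t 1.05 F [-0.2 -0.4  0.3] gap 85.5 q6 -0.07
world d [335.6 504.6  58.7]  total units now [-0.489  4.095 -2.955]  after twist [-0.489  3.523 -3.619]
twist total deg 9.96 units/60: 0.166
[[ 0.     0.936  0.351]
 [-0.     0.351 -0.936]
 [-1.     0.     0.   ]]
```

Call:
move_arm --pt "-0.25 0 0" --pt "-0.25 0.0 0" --pt "0 0.28 -0.29" --pt "0 0.28 -0.29" --pt "0 0.28 -0.29" --pt "0 0.28 -0.29" --pt "0 0.28 -0.29" --pt "0 0.28 -0.29" --pt "0 0.28 -0.29" --pt "0 0.28 -0.29" --twist '[0.083,0.083,0,0,0,0,0,0,0,0]' --gripper 85

```text
time: 2.05
position: [404.0, -163.1, 293.6]
ee_rot: [1.637, 1.568, 0.232]
force: [1.0, -0.7, -0.2]
finger_gap: 85.0
```

```bash
python3 -c "
from h import *
goto([520,13,290],100.6)"
```

```text
pos [ 404.  -163.1  293.6] tool x [ 0.003  0.001 -1.   ] jaw -80.49 t 2.05 F [ 1.  -0.7 -0.2] gap 85.0 q6 0.94
world d [116.  176.1  -3.6]  total units now [ 0.033  1.195 -1.288]  after twist [ 0.033  1.22  -1.265]
twist total deg -1.09 units/60: -0.018
```

Call:
move_arm --pt "0 0.27 -0.28" --pt "0 0.27 -0.28" --pt "0 0.27 -0.28" --pt "0 0.25 -0.25" --pt "0.03 0.16 -0.17" --pt "0 0 0" --pt "0 0 0" --pt "0 0 0" --pt "0 0 0" --pt "0 0 0" --twist '[-0.018,0,0,0,0,0,0,0,0,0]' --gripper 0 --force 40

```text
time: 3.05
position: [525.1, 24.0, 290.8]
ee_rot: [1.369, 1.566, -0.01]
force: [0.6, -0.7, -0.1]
finger_gap: 0.0
```

```bash
python3 -c "
from h import *
goto([520,13,290],100.6)
im=camera('wrist');cv2.imwrite('pics/w1.png',im);c=calibration('wrist')
np.save('w1T.npy',c['T'])
for t in ['dock','spent_center','mouth']: print(t,[(np.round(d['position']).tolist(),round(d['p'],2)) for d in look_for(t,'wrist')])
print(proj(c,[[541.3,13.8,155]]))"
```

```text
pos [525.1  24.  290.8] tool x [ 0.005 -0.    -1.   ] jaw -79.04 t 3.05 F [ 0.6 -0.7 -0.1] gap 0.0 q6 1.35
world d [ -5.1 -11.   -0.8]  total units now [ 0.007 -0.059  0.082]  after twist [ 0.007 -0.059  0.083]
twist total deg 0.36 units/60: 0.006
dock [([514.0, 325.0], 0.87), ([14.0, 267.0], 0.82), ([334.0, 123.0], 0.63), ([514.0, 192.0], 0.33), ([605.0, 109.0], 0.2)]
spent_center [([336.0, 177.0], 0.8)]
mouth [([335.0, 132.0], 0.82), ([516.0, 344.0], 0.56)]
[[337.26882471 180.09789292]]
```

View pics/w1.png

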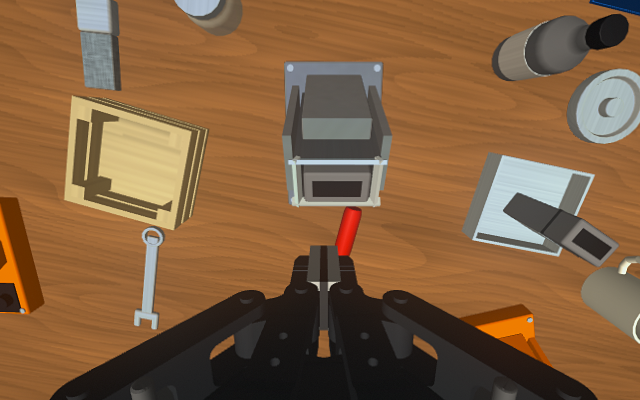

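```bash
python3 - <<'E'
import cv2
a=cv2.imread("pics/w1.png")
def crop(n,x0,y0,x1,y1,f): cv2.imwrite(f"pics/{n}.png",cv2.resize(a[y0:y1,x0:x1],None,fx=f,fy=f,interpolation=cv2.INTER_CUBIC))
crop("w1d",275,50,400,215,3.6)
crop("w1t",455,145,630,270,4.5)
crop("w1c",55,85,215,235,4)
E
```

```text
(no output)
```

View pics/w1d.png

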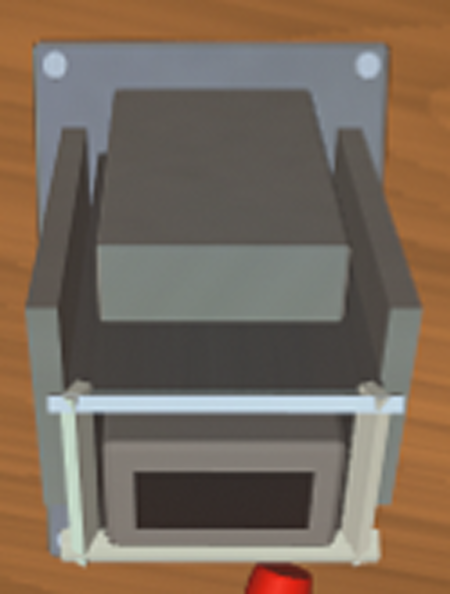

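View pics/w1t.png

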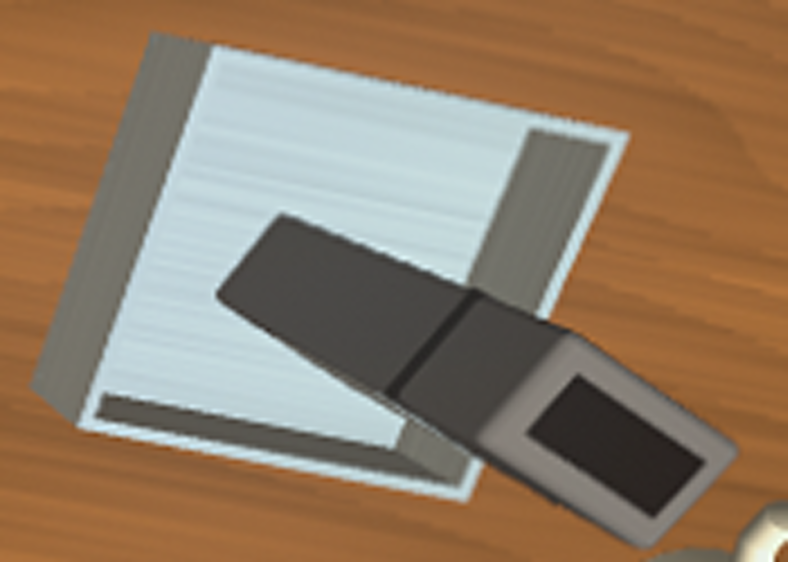

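View pics/w1c.png

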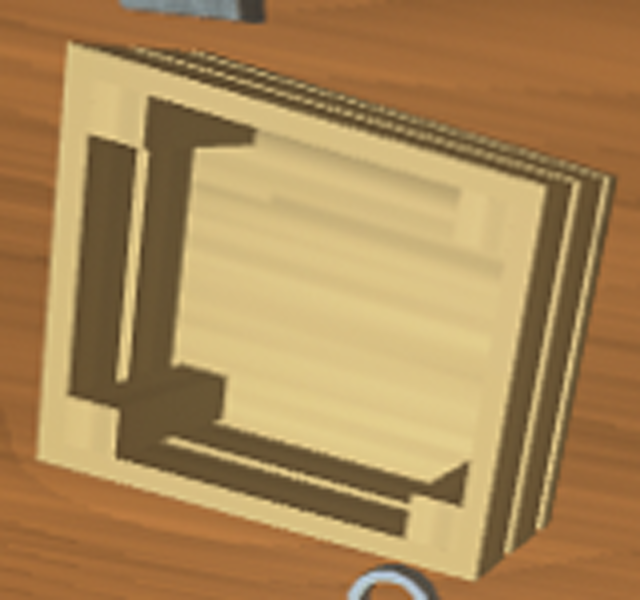

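```bash
cat > fit2.py <<'E'
from fit import *
np.set_printoptions(precision=2,suppress=True)
cw=calibration("wrist"); ct=cal
a=np.radians(25); zx=np.array([-np.sin(a),0,np.cos(a)]); xx=np.array([np.cos(a),0,np.sin(a)])
def pl(hx,hy,h): return np.array([[-30,0,155]+h*zx+sx*hx*xx+np.array([0,sy*hy,0]) for sx,sy in ((1,1),(1,-1),(-1,-1),(-1,1))])
Lb=rect(180,120,30)[:2]; ub=px([(35,43),(388,43)],3.6,275,50)
Lp=pl(17,30,8); up=px([(103,441),(353,440),(337,545),(106,545)],3.6,275,50)
Ll=pl(25,42,6); ul=px([(48,396),(405,396),(380,560),(60,560)],3.6,275,50)
g=(571,19.3,.185)
for n,L,u in (("base",Lb,ub),("pack",Lp,up),("lip",Ll,ul),("all",np.r_[Lb,Lp,Ll],np.r_[ub,up,ul])):
    p,r=fit(L,u,g,cw); print(n,p,np.degrees(p[2]),np.abs(r).max(1))
for n,L,u,g in (("tray",rect(120,130,35),px([(152,33),(630,132),(468,502),(78,430)],4.5,455,145),(530,-262,0)),
  ("fresh",rect(34,60,124),px([(575,333),(738,452),(645,548),(477,440)],4.5,455,145),(518,-276,-.35)),
  ("crate",rect(130,140,60),px([(68,42),(548,182),(478,580),(37,458)],4,55,85),(491,262,-.1))):
    p,r=fit(L,u,g,cw); print(n,p,np.degrees(p[2]),np.abs(r).max(1))
E
python3 fit2.py
```

```text
base [569.02  20.25   0.19] 10.998410313148021 [1.11 1.12]
pack [569.33  20.06   0.19] 10.773874020856816 [0.69 0.17 0.57 0.36]
lip [571.16  20.84   0.19] 10.902670970714745 [0.47 0.6  0.64 0.73]
all [569.89  20.42   0.19] 10.88753833296434 [1.   1.29 1.34 0.95 0.26 0.22 2.02 2.18 0.71 0.64]
tray [ 530.64 -261.11    0.01] 0.29169871055602825 [12.67  0.62  0.68  0.36]
fresh [ 518.87 -274.29   -0.37] -21.228710546444113 [1.2  1.93 2.29 0.88]
crate [490.93 262.59  -0.1 ] -5.825911884724878 [0.36 0.21 0.18 0.39]
```

```bash
python3 -c "
from h import *
goto([524,11.4,183],100.8)"
```

```text
pos [525.2  24.5 290.7] tool x [ 0.005  0.    -1.   ] jaw -79.0 t 3.25 F [-0.3  0.6  0.1] gap 0.1 q6 1.36
world d [  -1.2  -13.1 -107.7]  total units now [ 0.898 -0.035  0.105]  after twist [ 0.898 -0.035  0.105]
twist total deg 0.2 units/60: 0.003
```

Call:
move_arm --pt "0.0 -0.035 0.105" --pt "0.25 0 0" --pt "0.25 0 0" --pt "0.2 0 0" --pt "0.1 0 0" --pt "0.05 0 0" --pt "0.0 0 0" --pt "0 0 0" --pt "0 0 0" --pt "0 0 0" --twist '[0.003,0,0,0,0,0,0,0,0,0]'

```text
time: 4.25
position: [525.6, 5.4, 190.9]
ee_rot: [1.245, 1.556, -0.14]
force: [-1.2, -0.6, -0.1]
finger_gap: 0.1
```

```bash
python3 -c "
from h import *
goto([532.3,13,165],100.8)
im=camera('wrist');cv2.imwrite('pics/w2.png',im[100:,180:460]);c=calibration('wrist')
im=camera('side');cv2.imwrite('pics/s2.png',cv2.resize(im[120:300,240:460],None,fx=3.3,fy=3.3))"
```

```text
pos [525.6   5.4 190.9] tool x [ 0.014 -0.002 -1.   ] jaw -79.37 t 4.25 F [-1.2 -0.6 -0.1] gap 0.1 q6 1.33
world d [  6.7   7.6 -25.9]  total units now [ 0.217  0.063 -0.053]  after twist [ 0.217  0.063 -0.053]
twist total deg -0.17 units/60: -0.003
```

View pics/w2.png

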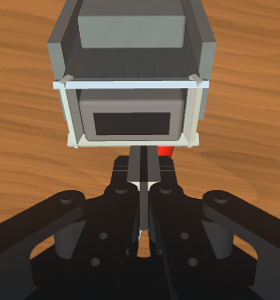

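View pics/s2.png

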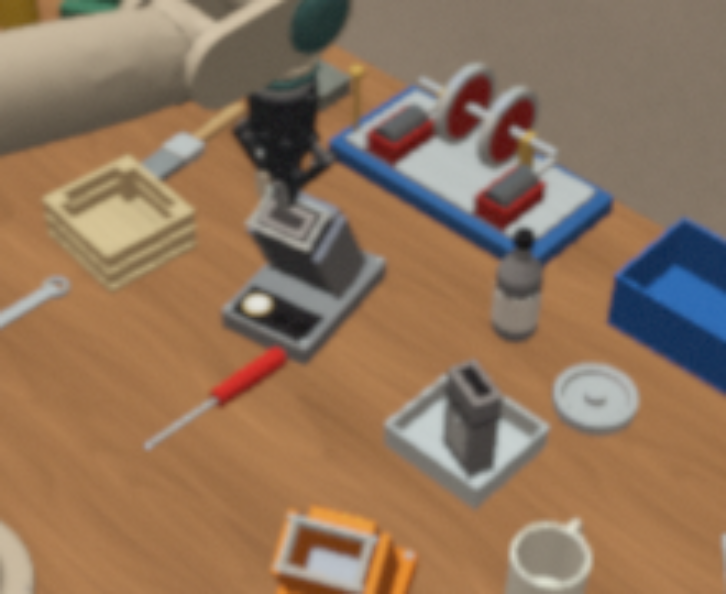

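Call:
move_arm --pt "0.0 0.03 -0.02" --pt "0.05 0.02 -0.02" --pt "0.05 0.01 -0.005" --pt "0.04 0 0" --pt "0.03 0 0" --pt "0.01 0 0" --pt "0.0 0 0" --pt "0 0 0" --pt "0 0 0" --pt "0 0 0" --twist '[0,0,0,0,0,0,0,0,0,0]'

```text
time: 5.35
position: [532.5, 12.8, 167.2]
ee_rot: [1.244, 1.557, -0.141]
force: [-1.0, 0.9, -0.9]
finger_gap: 0.3
```

```bash
python3 -c "
from h import *
goto([532.3,13,165],100.8)"
```

```text
pos [532.5  12.8 167.2] tool x [ 0.014 -0.002 -1.   ] jaw -79.35 t 5.35 F [-1.   0.9 -0.9] gap 0.3 q6 1.34
world d [-0.2  0.2 -2.2]  total units now [ 0.018 -0.001 -0.002]  after twist [ 0.018 -0.001 -0.002]
twist total deg -0.15 units/60: -0.002
```

Call:
move_arm --pt "0.018 0 0" --pt "0.02 0.008 0" --pt "0.02 0.009 0" --pt "0.02 0.009 0" --pt "0.02 0.009 0" --pt "0.015 0.005 0" --pt "0.0 0 0" --pt "0 0 0" --pt "0 0 0" --pt "0 0 0" --twist '[0,0,0,0,0,0,0,0,0,0]'

```text
time: 6.35
position: [537.5, 13.5, 165.3]
ee_rot: [1.215, 1.551, -0.17]
force: [-6.3, -1.1, 5.9]
finger_gap: 0.0
```

```bash
python3 -c "
from h import *
goto([536.5,13.8,156],100.8)"
```

```text
pos [537.5  13.5 165.3] tool x [ 0.02  -0.003 -1.   ] jaw -79.35 t 6.35 F [-6.3 -1.1  5.9] gap 0.0 q6 1.34
world d [-1.   0.3 -9.3]  total units now [ 0.077 -0.009 -0.005]  after twist [ 0.077 -0.009 -0.005]
twist total deg -0.15 units/60: -0.002
```

Call:
move_arm --pt "-0.03 -0.02 0" --pt "0 -0.02 0" --pt "0.0 0 0" --pt "0.02 0 0" --pt "0.03 0.014 0" --pt "0.04 0.018 0" --pt "0.05 0.023 0" --pt "0.06 0.026 0" --pt "0.06 0.026 0" --pt "0.06 0.026 0" --twist '[0,0,0,0,0,0,0,0,0,0]'

```text
time: 7.35
position: [542.6, 13.6, 156.0]
ee_rot: [0.655, 1.557, -0.73]
force: [-45.9, -1.5, 50.5]
finger_gap: 0.0
```

```bash
python3 -c "
from h import *
goto([536.5,13.8,156],100.8)"
```

```text
pos [542.6  13.6 156. ] tool x [ 0.01  -0.009 -1.   ] jaw -79.38 t 7.35 F [-45.9  -1.5  50.5] gap 0.0 q6 1.35
world d [-6.1  0.2  0. ]  total units now [-0.001 -0.05  -0.011]  after twist [-0.001 -0.05  -0.011]
twist total deg -0.18 units/60: -0.003
```

Call:
move_arm --pt "-0.04 -0.03 0" --pt "-0.08 -0.04 0" --pt "-0.2 -0.05 0" --pt "-0.2 -0.03 0" --pt "-0.2 0.0 0" --pt "-0.1 0 0" --pt "0 0 0" --pt "0 0 0" --pt "0 0 0" --pt "0 0 0" --twist '[0,0,0,0,0,0,0,0,0,0]' --gripper 85

```text
time: 8.35
position: [522.2, 10.5, 255.6]
ee_rot: [0.185, 1.559, -1.201]
force: [0.3, 0.9, 0.9]
finger_gap: 84.9
```

```bash
python3 -c "
from h import *
goto()
im=camera('wrist');cv2.imwrite('pics/w3.png',im);c=calibration('wrist')
im=camera('side');cv2.imwrite('pics/s3.png',cv2.resize(im[120:300,240:460],None,fx=3.3,fy=3.3))"
```

```text
pos [522.2  10.5 255.6] tool x [ 0.004 -0.011 -1.   ] jaw -79.42 t 8.35 F [0.3 0.9 0.9] gap 84.9 q6 1.34
twist total deg 0 units/60: 0.0
```

View pics/w3.png

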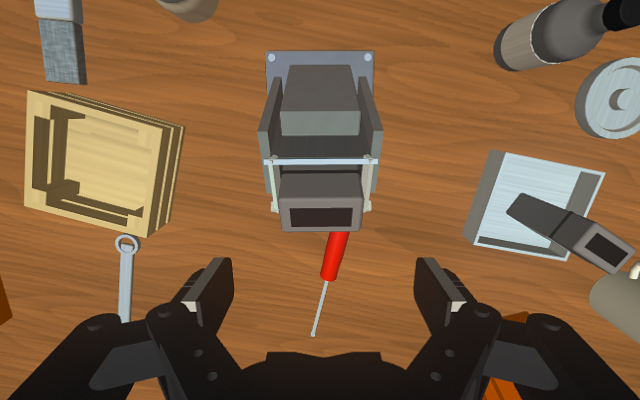

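View pics/s3.png

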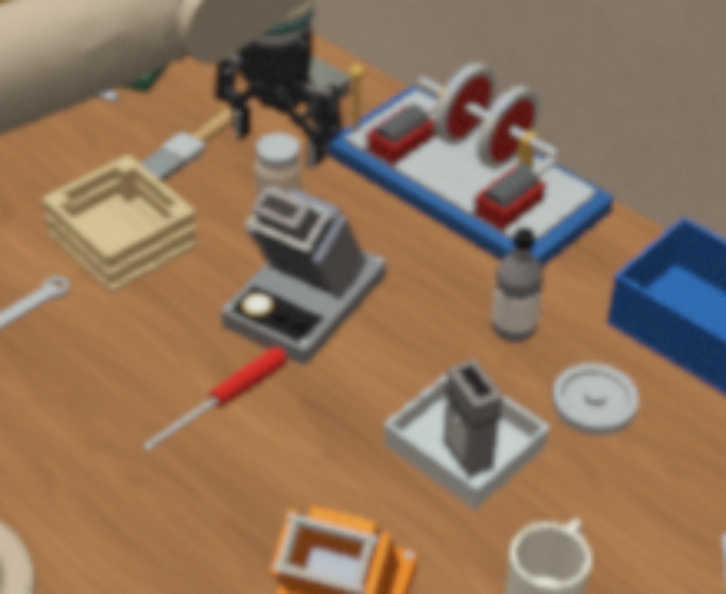

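```bash
python3 -c "
from h import *
goto([531,12.5,159],100.8)
c=calibration('wrist')
m=np.array([540.5,14.5,155]);z=np.array([-.4151,-.0792,.9063]);y=np.array([-.1874,.9823,0]);x=np.cross(y,z)
print(proj(c,[m+37*z+17*a*x+30*b*y for a,b in ((1,1),(1,-1),(-1,-1),(-1,1))]).round(1).tolist())
a=cv2.imread('pics/w3.png');cv2.imwrite('pics/w3c.png',cv2.resize(a[140:250,240:400],None,fx=5,fy=5,interpolation=cv2.INTER_CUBIC))"
```

```text
pos [522.2  10.5 255.8] tool x [ 0.004 -0.011 -1.   ] jaw -79.42 t 8.45 F [ 0.3 -0.3 -0.3] gap 85.0 q6 1.34
world d [  8.8   2.  -96.8]  total units now [ 0.807  0.074 -0.012]  after twist [ 0.807  0.074 -0.012]
twist total deg -0.22 units/60: -0.004
[[276.6, 196.7], [365.4, 196.1], [361.3, 230.9], [281.1, 231.5]]
```

View pics/w3c.png

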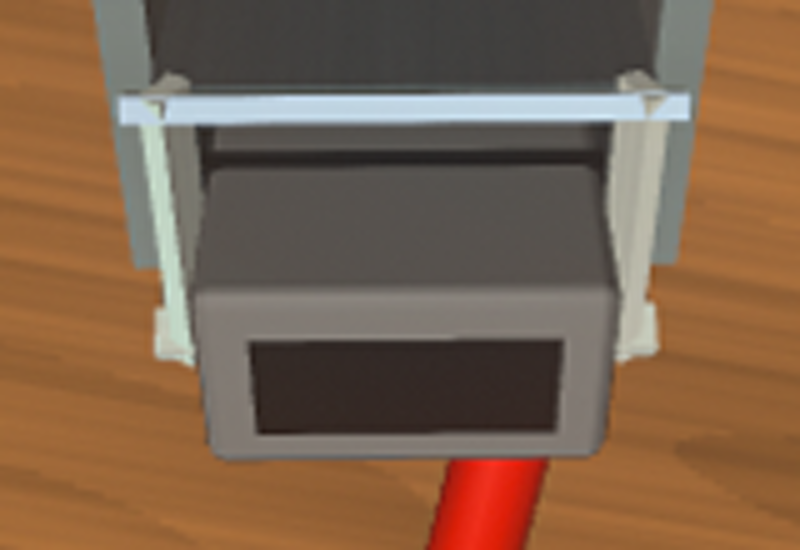

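Call:
move_arm --pt "0.05 0.03 -0.005" --pt "0.2 0.03 -0.005" --pt "0.2 0.01 0" --pt "0.16 0 0" --pt "0.1 0 0" --pt "0.05 0 0" --pt "0.0 0 0" --pt "0 0 0" --pt "0 0 0" --pt "0 0 0" --twist '[0,0,0,0,0,0,0,0,0,0]'

```text
time: 9.45
position: [532.5, 12.6, 160.8]
ee_rot: [0.38, 1.558, -1.006]
force: [-0.0, 0.4, -0.0]
finger_gap: 84.7
```

```bash
python3 -c "
from h import *
goto([531,12.5,159],100.8)
im=camera('wrist');cv2.imwrite('pics/w4.png',im[100:,100:540])"
```

```text
pos [532.5  12.6 160.8] tool x [ 0.007 -0.011 -1.   ] jaw -79.42 t 9.45 F [-0.   0.4 -0. ] gap 84.7 q6 1.35
world d [-1.5 -0.1 -1.8]  total units now [ 0.015 -0.012 -0.001]  after twist [ 0.015 -0.012 -0.001]
twist total deg -0.22 units/60: -0.004
```

View pics/w4.png

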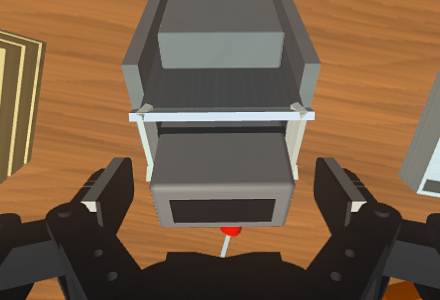

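Call:
move_arm --pt "0 0 0" --pt "0 0 0" --pt "0 0 0" --pt "0 0 0" --pt "0 0 0" --pt "-0.045 -0.021 0" --pt "-0.09 -0.042 0" --pt "-0.09 -0.042 0" --pt "-0.09 -0.042 0" --pt "-0.045 -0.021 0" --twist '[0,0,0,0,0,0,0,0,0,0]' --gripper 50 --force 50

```text
time: 10.5
position: [512.7, 9.9, 204.8]
ee_rot: [0.665, 1.557, -0.72]
force: [1.0, 0.3, -4.2]
finger_gap: 59.2
```

```bash
python3 -c "
from h import *
goto()
im=camera('wrist');cv2.imwrite('pics/w5.png',im[100:,100:540])
im=camera('side');cv2.imwrite('pics/s5.png',cv2.resize(im[120:300,240:460],None,fx=3.3,fy=3.3))"
```

```text
pos [512.7   9.9 204.8] tool x [ 0.011 -0.009 -1.   ] jaw -79.39 t 10.5 F [ 1.   0.3 -4.2] gap 59.2 q6 1.34
twist total deg 0 units/60: 0.0
```

View pics/w5.png

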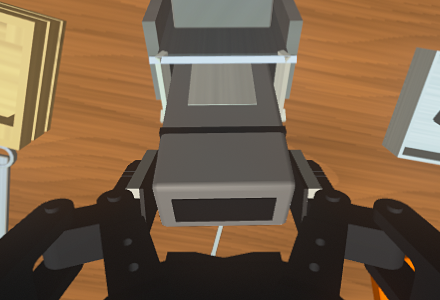

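View pics/s5.png

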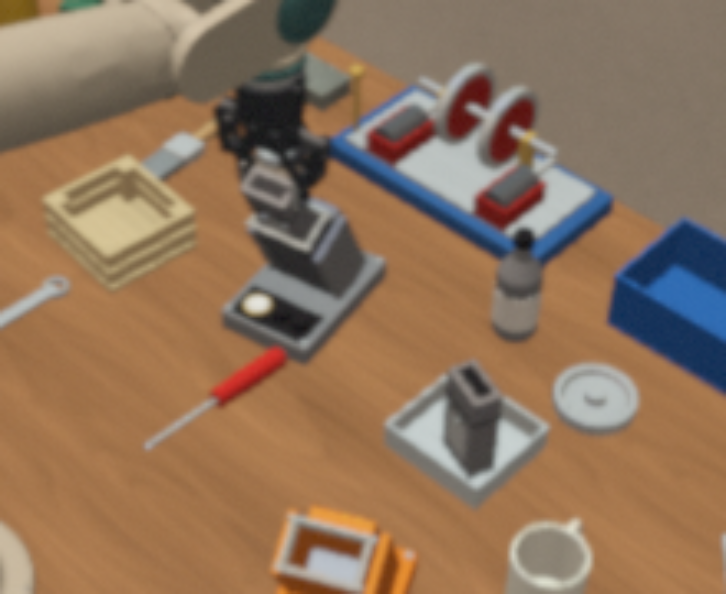

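Call:
move_arm --pt "-0.05 -0.022 0" --pt "-0.1 -0.046 0" --pt "-0.1 -0.046 0" --pt "-0.1 -0.046 0" --pt "-0.1 -0.046 0" --pt "-0.05 -0.02 0" --pt "0.0 0 -0.1" --pt "0 0 -0.2" --pt "0 0 -0.3" --pt "0 0 -0.3" --twist '[0,0,0,0,0,0,0,0,0,0]'

```text
time: 11.6
position: [461.7, 112.7, 264.1]
ee_rot: [0.16, 1.56, -1.234]
force: [0.4, 0.5, -3.6]
finger_gap: 59.1
```

```bash
python3 -c "
from h import *
goto([479,263.4,215],84.2)"
```

```text
pos [461.7 112.7 264.1] tool x [ 0.004 -0.01  -1.   ] jaw -79.84 t 11.6 F [ 0.4  0.5 -3.6] gap 59.1 q6 1.56
world d [ 17.3 150.7 -49.1]  total units now [ 0.397  0.363 -1.215]  after twist [ 0.397  0.015 -1.268]
twist total deg 15.96 units/60: 0.266
```

Call:
move_arm --pt "0 0.0 -0.1" --pt "0 0 -0.15" --pt "0 0 -0.25" --pt "0 0.0 -0.25" --pt "0.05 0 -0.2" --pt "0.1 0 -0.1" --pt "0.12 0 0" --pt "0.08 0 0" --pt "0 0 0" --pt "0 0 0" --twist '[0.1,0.1,0.066,0,0,0,0,0,0,0]'

```text
time: 12.6
position: [459.0, 248.7, 211.4]
ee_rot: [-0.538, 1.554, -2.215]
force: [-0.6, 0.4, -3.6]
finger_gap: 58.9
```

```bash
python3 -c "
from h import *
goto([479,263.4,124],84.2)
im=camera('wrist');cv2.imwrite('pics/w6.png',im)
im=camera('side');cv2.imwrite('pics/s6.png',cv2.resize(im[120:300,240:460],None,fx=3.3,fy=3.3))"
```

```text
pos [459.  248.7 211.4] tool x [-0.01  -0.014 -1.   ] jaw -96.07 t 12.6 F [-0.6  0.4 -3.6] gap 58.9 q6 2.11
world d [ 20.   14.7 -87.4]  total units now [ 0.725  0.159 -0.15 ]  after twist [ 0.725  0.16  -0.149]
twist total deg -0.27 units/60: -0.004
```

View pics/w6.png

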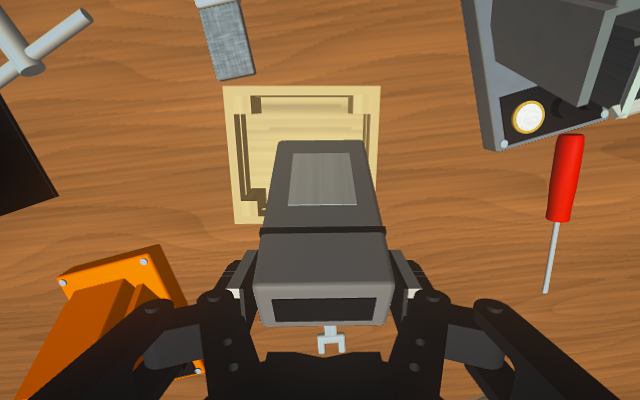

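View pics/s6.png

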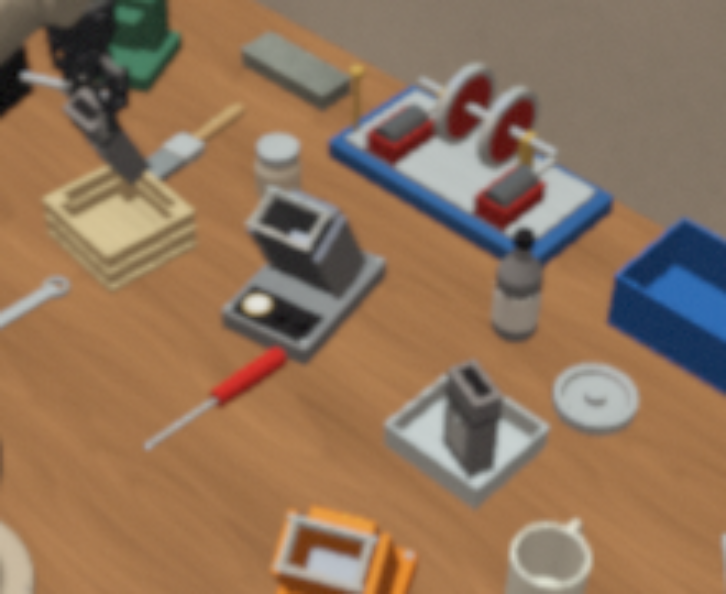

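Call:
move_arm --pt "0 0.07 -0.07" --pt "0 0.07 -0.06" --pt "0.05 0.02 -0.02" --pt "0.1 0.0 0" --pt "0.15 0 0" --pt "0.15 0 0.0" --pt "0.15 0 0" --pt "0.08 0 0" --pt "0.02 0 0" --pt "0 0 0" --twist '[0,0,0,0,0,0,0,0,0,0]' --force 35

```text
time: 13.7
position: [480.1, 260.7, 124.6]
ee_rot: [-0.338, 1.557, -2.019]
force: [-0.5, -0.3, -4.6]
finger_gap: 59.1
```

```bash
cat >> h.py <<'E'
def craterel():
    st=get_state(); d=st["position"][:2]-[491,262.2]; a=np.radians(-5.8)
    print("TCP in crate", (np.array([[np.cos(a),np.sin(a)],[-np.sin(a),np.cos(a)]])@d).round(1), "z",st["position"][2].round(1))
E
python3 -c "
from h import *
goto([479,263.4,124],84.2);craterel()
im=camera('wrist');cv2.imwrite('pics/w7.png',im)
im=camera('side');cv2.imwrite('pics/s7.png',cv2.resize(im[120:240,220:380],None,fx=4.5,fy=4.5))"
```

```text
pos [480.1 260.7 124.6] tool x [-0.006 -0.012 -1.   ] jaw -96.33 t 13.7 F [-0.5 -0.3 -4.6] gap 59.1 q6 2.12
world d [-1.1  2.7 -0.6]  total units now [ 0.005 -0.011 -0.022]  after twist [ 0.005 -0.011 -0.022]
twist total deg -0.53 units/60: -0.009
TCP in crate [-10.7  -2.6] z 124.6
```

View pics/w7.png

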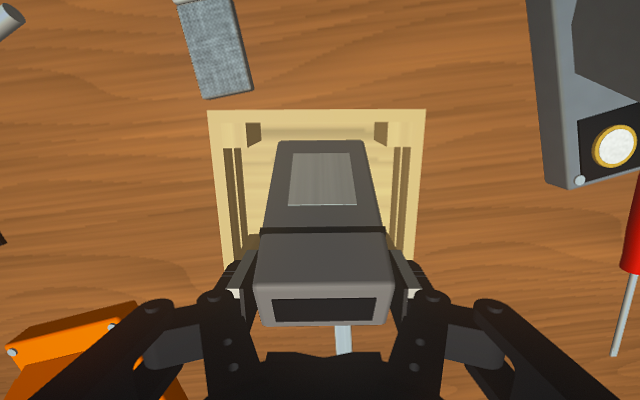

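View pics/s7.png

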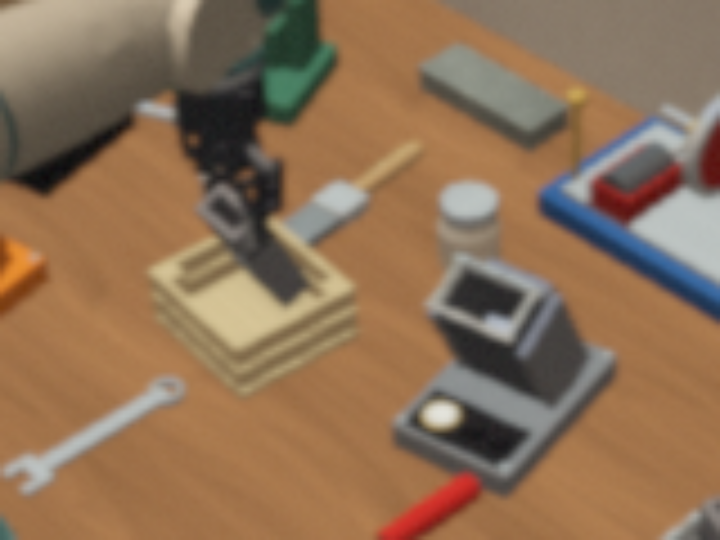

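Call:
move_arm --pt "0 0.05 -0.01" --pt "0 0.05 -0.01" --pt "-0.03 0.06 0" --pt "-0.03 0.06 0" --pt "-0.025 0.06 0" --pt "-0.02 0.06 0.0" --pt "-0.01 0.06 0" --pt "0 0 0" --pt "0 0 0" --pt "0 0 0" --twist '[0,0,0,0,0,0,0,0,0,0]'

```text
time: 14.8
position: [531.2, 259.1, 140.9]
ee_rot: [-0.706, 1.557, -2.386]
force: [-4.6, 0.9, -5.6]
finger_gap: 59.0
```

```bash

python3 -c "
from h import *
goto(None,84.2);craterel()
im=camera('wrist');cv2.imwrite('pics/w8.png',im)
im=camera('side');cv2.imwrite('pics/s8.png',cv2.resize(im[120:240,220:380],None,fx=4.5,fy=4.5))"
```

```text
pos [531.2 259.1 140.9] tool x [-0.01 -0.01 -1.  ] jaw -96.25 t 14.8 F [-4.6  0.9 -5.6] gap 59.0 q6 2.07
twist total deg -0.45 units/60: -0.007
TCP in crate [40.3  1. ] z 140.9
```

View pics/w8.png

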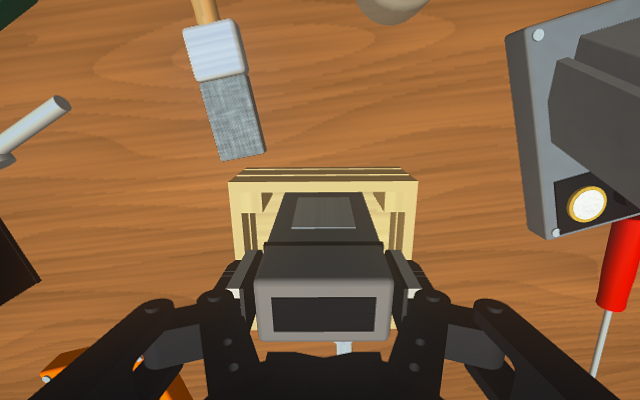

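View pics/s8.png

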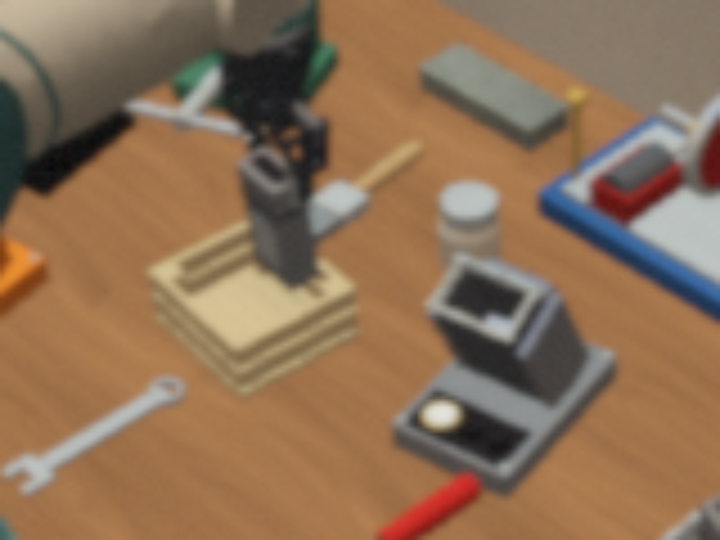

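```bash
cat > tilt.py <<'E'
from h import *
from scipy.optimize import least_squares
# pack pose in tool-centered frame: along tool y (u), jaw (v), up; theta tilt: top towards -tool y
def tiltfit(uv,pts,hold=None):
    c=calibration("wrist"); st=get_state(); R=R_of(st); p0=st["position"]
    ey=R[:,1].copy(); ey[2]=0; ey/=np.linalg.norm(ey); up=np.array([0,0,1.]); ev=np.cross(up,ey)
    def P(q):
        u,v,w,th=q; z=-np.sin(th)*ey+np.cos(th)*up; x=np.cos(th)*ey+np.sin(th)*up
        top=p0+u*ey+v*ev+w*up
        return np.array([top+a*17*x+b*30*ev-d*z for a,b,d in pts])
    r=least_squares(lambda q:(proj(c,P(q))-uv).ravel(),[0,0,25,.1],x_scale=[5,5,5,.1])
    print("top centre rel TCP along tool y, left, up:",r.x[:3].round(1),"tilt deg",np.degrees(r.x[3]).round(1),"res",np.abs(r.fun).reshape(-1,2).max(1).round(1))
E
python3 - <<'E'
from tilt import *
tiltfit(np.array([(255,280),(393,278),(389,340),(261,342),(281,192),(362,192)]),[(1,1,0),(1,-1,0),(-1,-1,0),(-1,1,0),(1,1,120),(1,-1,120)])
E
```

```text
top centre rel TCP along tool y, left, up: [-12.3  -0.4  23.1] tilt deg 3.3 res [0.6 1.1 0.8 0.8 3.4 1.7]
```

Call:
move_arm --pt "0 -0.04 0" --pt "0 -0.08 0" --pt "0 -0.08 0" --pt "0.03 -0.04 0" --pt "0.06 0.0 0" --pt "0.06 0 0.0" --pt "0.06 0 0" --pt "0.05 0 0" --pt "0.02 0 0" --pt "0 0 0" --twist '[0,0,0,0,0,0,0,0,0,0]'

```text
time: 15.9
position: [502.3, 261.4, 105.4]
ee_rot: [-0.011, 1.561, -1.692]
force: [-1.2, 0.6, -3.3]
finger_gap: 59.5
```

```bash

python3 -c "
from h import *
goto(None,84.2);craterel()
im=camera('wrist');cv2.imwrite('pics/w9.png',im)
im=camera('side');cv2.imwrite('pics/s9.png',cv2.resize(im[120:240,220:380],None,fx=4.5,fy=4.5))"
```

```text
pos [502.3 261.4 105.4] tool x [-0.001 -0.01  -1.   ] jaw -96.31 t 15.9 F [-1.2  0.6 -3.3] gap 59.5 q6 2.1
twist total deg -0.51 units/60: -0.008
TCP in crate [11.3  0.3] z 105.4
```

View pics/s9.png

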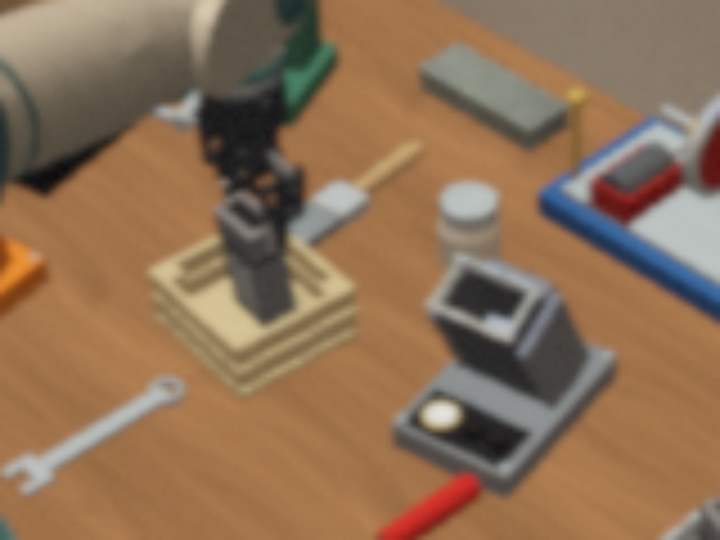

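Not quite touching yet (weight still carried); ease down until contact.

Call:
move_arm --pt "0.02 0 0" --pt "0.02 0 0" --pt "0.02 0 0" --pt "0.02 0 0" --pt "0.02 0.0 0" --pt "0.02 0 0" --pt "0 0 0" --pt "0 0 0" --pt "0 0 0" --pt "0 0 0" --twist '[0,0,0,0,0,0,0,0,0,0]' --force 20

```text
time: 17.0
position: [506.0, 261.6, 100.5]
ee_rot: [1.103, 1.558, -0.579]
force: [0.1, -0.1, -2.2]
finger_gap: 58.8
```

```bash

python3 -c "
from h import *
goto(None,84.2);craterel()
im=camera('wrist');cv2.imwrite('pics/w10.png',im)"
```

```text
pos [506.  261.6 100.5] tool x [ 0.011 -0.007 -1.   ] jaw -96.32 t 17.0 F [ 0.1 -0.1 -2.2] gap 58.8 q6 2.1
twist total deg -0.52 units/60: -0.009
TCP in crate [15.  1.] z 100.5
```

View pics/w10.png

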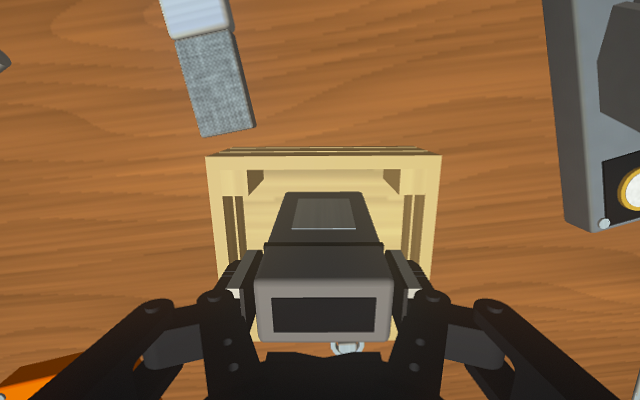

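Call:
move_arm --pt "0 0 0" --pt "0 0 0" --pt "0 0 0" --pt "0 0 0" --pt "-0.05 0.0 0" --pt "-0.15 0 0" --pt "-0.3 0 0" --pt "-0.35 0 0" --pt "-0.2 0 0" --pt "0 0 0" --twist '[0,0,0,0,0,0,0,0,0,0]' --gripper 85

```text
time: 18.05
position: [504.7, 262.6, 234.5]
ee_rot: [1.27, 1.556, -0.411]
force: [-0.5, 0.7, -0.2]
finger_gap: 85.2
```

```bash

python3 -c "
from h import *
goto([518.6,-275.2,230],70);craterel()
im=camera('wrist');cv2.imwrite('pics/w11.png',im)
im=camera('side');cv2.imwrite('pics/s11.png',cv2.resize(im[120:240,220:380],None,fx=4.5,fy=4.5))"
```

```text
pos [504.7 262.6 234.5] tool x [ 0.014 -0.006 -1.   ] jaw -96.32 t 18.05 F [-0.5  0.7 -0.2] gap 85.2 q6 2.1
world d [  13.9 -537.8   -4.5]  total units now [0.065 0.608 4.442]  after twist [0.065 1.641 4.172]
twist total deg 13.68 units/60: 0.228
TCP in crate [13.6  1.8] z 234.5
```

View pics/w11.png

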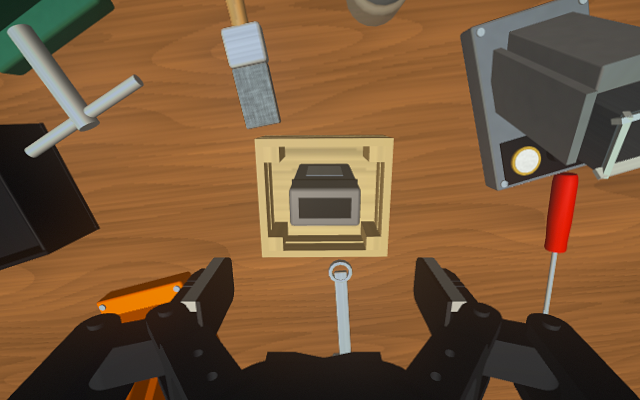

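View pics/s11.png

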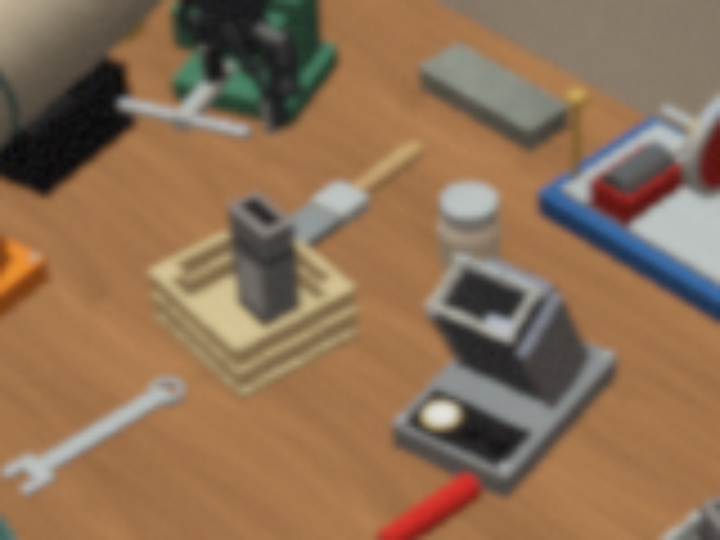

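Call:
move_arm --pt "0 0.05 0.2" --pt "0 0.05 0.35" --pt "0 0.08 0.38" --pt "0 0.13 0.38" --pt "0 0.13 0.38" --pt "0 0.13 0.38" --pt "0 0.13 0.38" --pt "0 0.13 0.38" --pt "0 0.13 0.38" --pt "0 0.13 0.38" --twist '[0.076,0.076,0.076,0,0,0,0,0,0,0]'

```text
time: 19.15
position: [484.8, -199.2, 211.6]
ee_rot: [-0.981, 1.545, -2.9]
force: [1.0, 1.1, -0.0]
finger_gap: 85.2
```

```bash

python3 -c "
from h import *
goto([500,-268,235],69.5)"
```

```text
pos [ 484.8 -199.2  211.6] tool x [-0.025 -0.006 -1.   ] jaw -109.94 t 19.15 F [ 1.   1.1 -0. ] gap 85.2 q6 1.47
world d [ 15.2 -68.8  23.4]  total units now [-0.194  0.311  0.498]  after twist [-0.194  0.315  0.495]
twist total deg 0.56 units/60: 0.009
```

Call:
move_arm --pt "-0.1 0.12 0.15" --pt "-0.1 0.1 0.15" --pt "0 0.05 0.05" --pt "0 0 0" --pt "0 0 0" --pt "0 0 0" --pt "0 0 0" --pt "0 0 0" --pt "0 0 0" --pt "0 0 0" --twist '[0,0,0,0,0,0,0,0,0,0]'

```text
time: 20.15
position: [497.0, -251.5, 222.5]
ee_rot: [-1.315, 1.527, 3.046]
force: [0.8, -0.7, 0.8]
finger_gap: 85.4
```

```bash

python3 -c "
from h import *
goto([518.6,-275.2,115],69.5)
im=camera('wrist');cv2.imwrite('pics/w12.png',im)"
```

```text
pos [ 497.  -251.5  222.5] tool x [-0.043  0.004 -0.999] jaw -110.14 t 20.15 F [ 0.8 -0.7  0.8] gap 85.4 q6 1.39
world d [  21.6  -23.7 -107.5]  total units now [0.886 0.274 0.113]  after twist [0.886 0.275 0.112]
twist total deg 0.36 units/60: 0.006
```

View pics/w12.png

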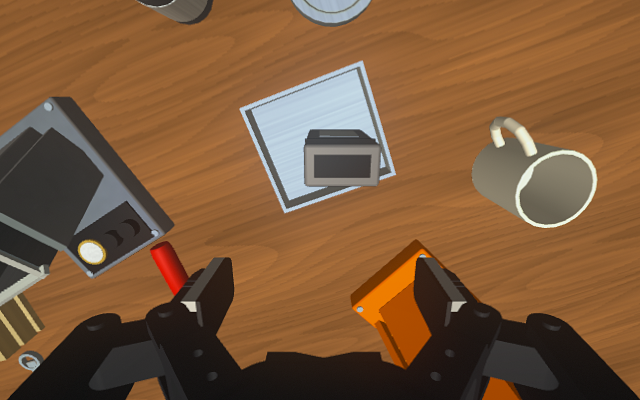

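```bash
python3 -c "
import cv2
a=cv2.imread('pics/w12.png');cv2.imwrite('pics/w12c.png',cv2.resize(a[50:220,230:410],None,fx=4.4,fy=3.5*4.4/3.5,interpolation=cv2.INTER_CUBIC))"
```

```text
(no output)
```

View pics/w12c.png

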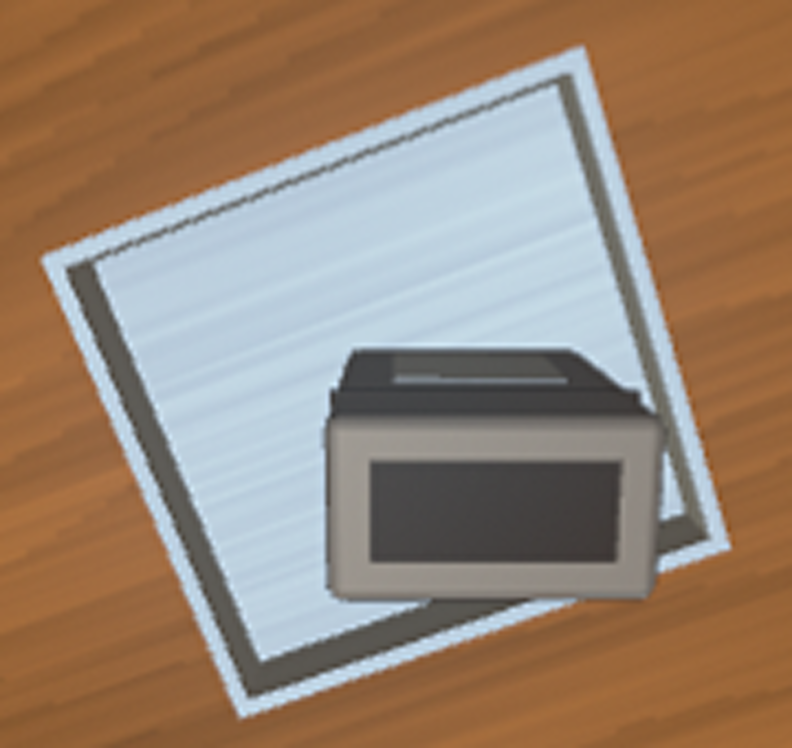

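```bash
python3 - <<'E'
from fit import *
np.set_printoptions(precision=2,suppress=True)
cw=calibration("wrist")
for n,L,u,g in (("tray",rect(120,130,35),px([(42,258),(584,47),(730,548),(240,718)],4.4,230,50),(530,-262,0)),
  ("fresh",rect(34,60,124),px([(326,418),(662,418),(655,600),(330,600)],4.4,230,50),(518,-276,-.35))):
    p,r=fit(L,u,g,cw); print(n,p,np.degrees(p[2]),np.abs(r).max(1))
from h import goto
goto([p[0],p[1],118],np.degrees(p[2])+90)
E
```

```text
tray [ 530.11 -262.49   -0.01] -0.31167855746747974 [0.19 0.18 0.24 0.27]
fresh [ 518.69 -276.07   -0.35] -20.15452044644669 [0.93 1.59 0.89 1.11]
pos [ 497.  -251.5  222.6] tool x [-0.04  0.   -1.  ] jaw -110.14 t 20.2 F [ 0.2  0.1 -0.3] gap 84.9 q6 1.39
world d [  21.6  -24.5 -104.6]  total units now [0.86 0.28 0.12]  after twist [0.86 0.28 0.12]
twist total deg 0.01 units/60: 0.0
```

Call:
move_arm --pt "0 0.1 0.05" --pt "0 0.12 0.05" --pt "0.05 0.06 0.02" --pt "0.15 0 0" --pt "0.2 0 0" --pt "0.2 0 0" --pt "0.12 0 0" --pt "0.06 0 0" --pt "0 0 0" --pt "0 0 0" --twist '[0,0,0,0,0,0,0,0,0,0]'

```text
time: 21.2
position: [521.0, -277.0, 125.0]
ee_rot: [-1.287, 1.53, 3.073]
force: [-0.2, 0.4, 0.3]
finger_gap: 84.8
```

```bash

python3 -c "
from h import *
goto([518.7,-276.1,98],69.85)
im=camera('wrist');cv2.imwrite('pics/w13.png',im[100:,100:540])"
```

```text
pos [ 521. -277.  125.] tool x [-0.041  0.003 -0.999] jaw -110.14 t 21.2 F [-0.2  0.4  0.3] gap 84.8 q6 1.38
world d [ -2.3   0.9 -27. ]  total units now [ 0.225 -0.012 -0.003]  after twist [ 0.225 -0.012 -0.003]
twist total deg 0.01 units/60: 0.0
```

View pics/w13.png

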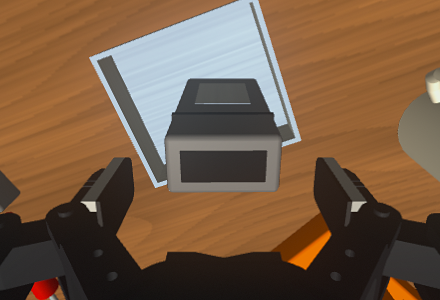

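Call:
move_arm --pt "0.04 0 0" --pt "0.08 0 0" --pt "0.07 0 0" --pt "0.03 0 0" --pt "0.0 0 0" --pt "0 0 0" --pt "0 0 0" --pt "0 0 0" --pt "0 0 0" --pt "0 0 0" --twist '[0,0,0,0,0,0,0,0,0,0]'

```text
time: 22.25
position: [521.2, -277.7, 99.4]
ee_rot: [-1.22, 1.535, 3.14]
force: [-0.5, -0.1, 0.1]
finger_gap: 84.6
```

Call:
move_arm --pt "0 0 0" --pt "0 0 0" --pt "0 0 0" --pt "0 0 0" --pt "0.0 0 0" --pt "-0.03 0 0" --pt "-0.05 0 0" --pt "-0.05 0 0" --pt "-0.04 0 0" --pt "0 0 0" --twist '[0,0,0,0,0,0,0,0,0,0]' --gripper 50 --force 50

```text
time: 23.25
position: [521.5, -277.3, 120.5]
ee_rot: [-1.257, 1.533, 3.104]
force: [0.2, -0.6, -2.7]
finger_gap: 59.0
```

```bash

python3 -c "
from h import *
goto([518.7,-276.1,119],90)
im=camera('wrist');cv2.imwrite('pics/w14.png',im)"
```

```text
pos [ 521.5 -277.3  120.5] tool x [-0.038  0.001 -0.999] jaw -110.13 t 23.25 F [ 0.2 -0.6 -2.7] gap 59.0 q6 1.38
world d [-2.8  1.2 -1.5]  total units now [ 0.013 -0.025 -0.002]  after twist [ 0.013 -0.023 -0.01 ]
twist total deg -20.13 units/60: -0.336
```

View pics/w14.png

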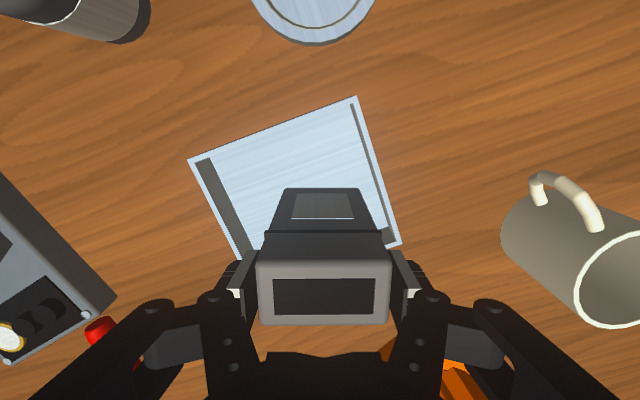

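Call:
move_arm --pt "0 0 0" --pt "0 0 0" --pt "0 0 0" --pt "0 -0.03 0" --pt "0.0 -0.08 0" --pt "0 -0.08 0" --pt "0 -0.08 0" --pt "0 -0.06 0" --pt "0 0 0" --pt "0 0 0" --twist '[-0.1,-0.12,-0.11,0,0,0,0,0,0,0]' --force 40

```text
time: 24.3
position: [479.5, -276.7, 121.9]
ee_rot: [-1.635, 1.538, 3.075]
force: [3.3, 0.3, -4.5]
finger_gap: 58.5
```

```bash

python3 -c "
from h import *
goto([448,-276.1,120],90)
im=camera('wrist');cv2.imwrite('pics/w15.png',im)
im=camera('side');cv2.imwrite('pics/s15.png',cv2.resize(im[180:300,300:460],None,fx=4.5,fy=4.5))"
```

```text
pos [ 479.5 -276.7  121.9] tool x [-0.033  0.002 -0.999] jaw -90.16 t 24.3 F [ 3.3  0.3 -4.5] gap 58.5 q6 0.99
world d [-31.5   0.6  -1.9]  total units now [ 0.024 -0.262 -0.005]  after twist [ 0.024 -0.262 -0.005]
twist total deg -0.16 units/60: -0.003
```

View pics/w15.png

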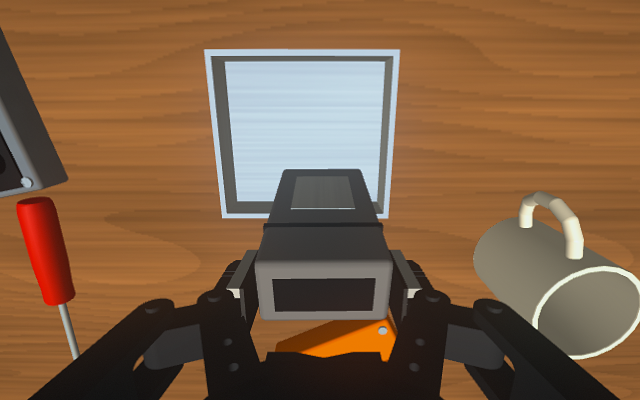

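View pics/s15.png

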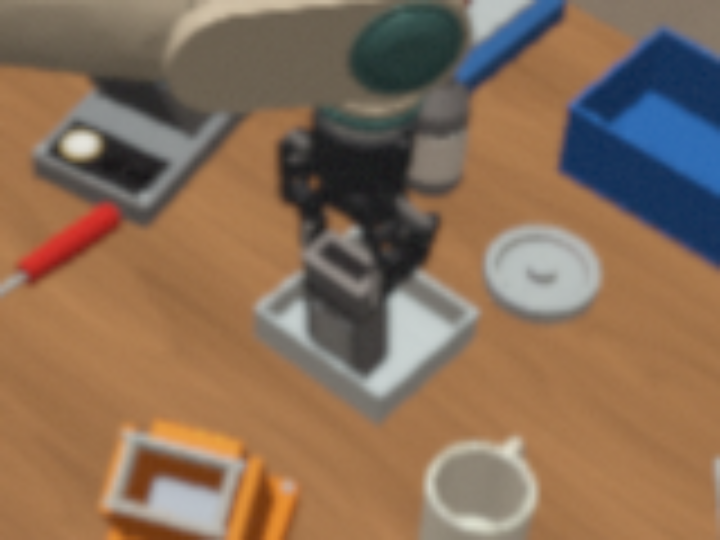

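Call:
move_arm --pt "0 -0.04 0" --pt "0.01 -0.06 0" --pt "0.01 -0.06 0" --pt "0 -0.06 0" --pt "0.0 -0.05 0" --pt "0 -0.02 0" --pt "0 0 0" --pt "0 0 0" --pt "0 0 0" --pt "0 0 0" --twist '[0,0,0,0,0,0,0,0,0,0]'

```text
time: 25.4
position: [448.3, -276.6, 122.7]
ee_rot: [-1.58, 1.548, 3.133]
force: [3.8, 0.3, -0.8]
finger_gap: 59.0
```

```bash

python3 -c "
from h import *
goto([448,-276.1,120],90)
im=camera('wrist');cv2.imwrite('pics/w16.png',im);cv2.imwrite('pics/w16c.png',cv2.resize(im[150:350,230:420],None,fx=4,fy=4))
im=camera('side');cv2.imwrite('pics/s16.png',cv2.resize(im[180:300,300:460],None,fx=4.5,fy=4.5))"
```

```text
pos [ 448.3 -276.6  122.7] tool x [-0.023  0.    -1.   ] jaw -89.99 t 25.4 F [ 3.8  0.3 -0.8] gap 59.0 q6 0.96
world d [-0.3  0.5 -2.7]  total units now [ 0.022 -0.002 -0.004]  after twist [ 0.022 -0.002 -0.004]
twist total deg 0.01 units/60: 0.0
```

View pics/w16c.png

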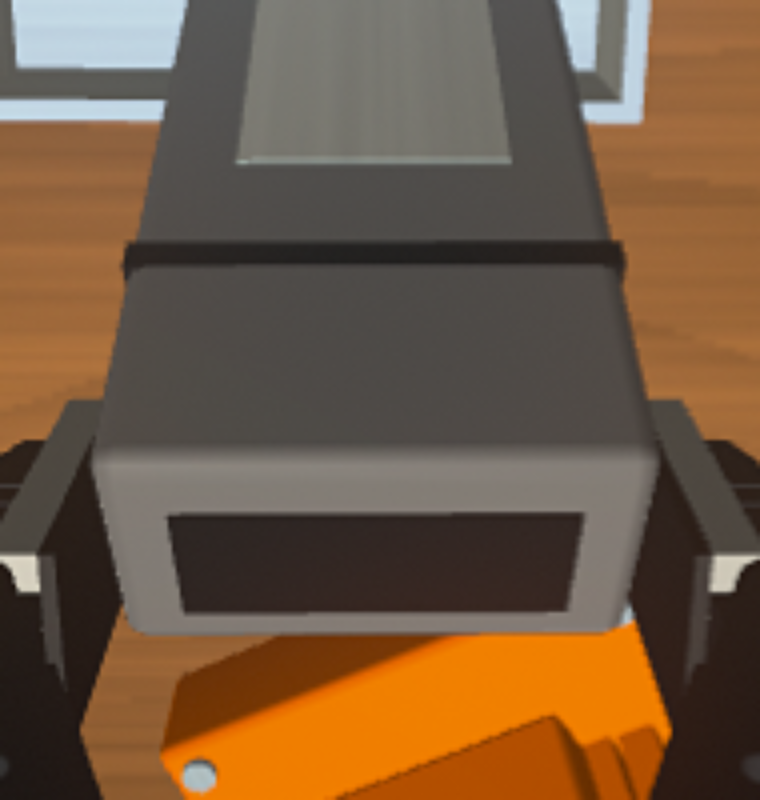

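View pics/s16.png

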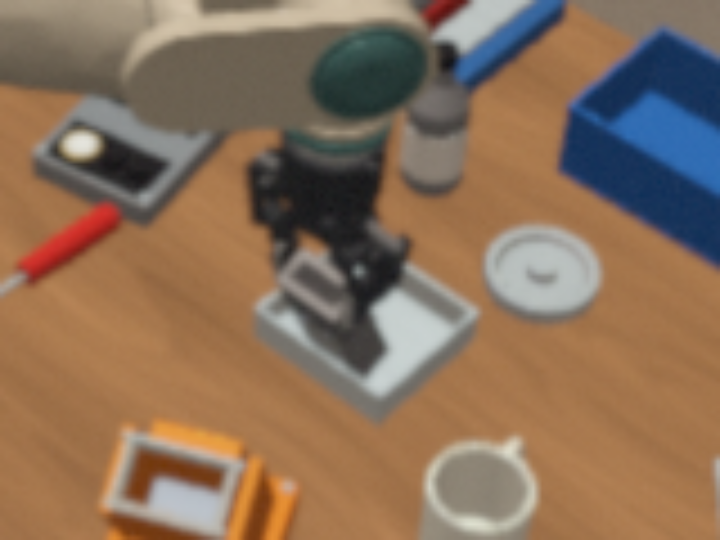

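```bash
python3 -c "
import cv2
im=cv2.imread('pics/w16.png');cv2.imwrite('pics/w16d.png',cv2.resize(im[60:320,220:430],None,fx=3,fy=3,interpolation=cv2.INTER_CUBIC)[:600] )"
```

```text
(no output)
```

View pics/w16d.png

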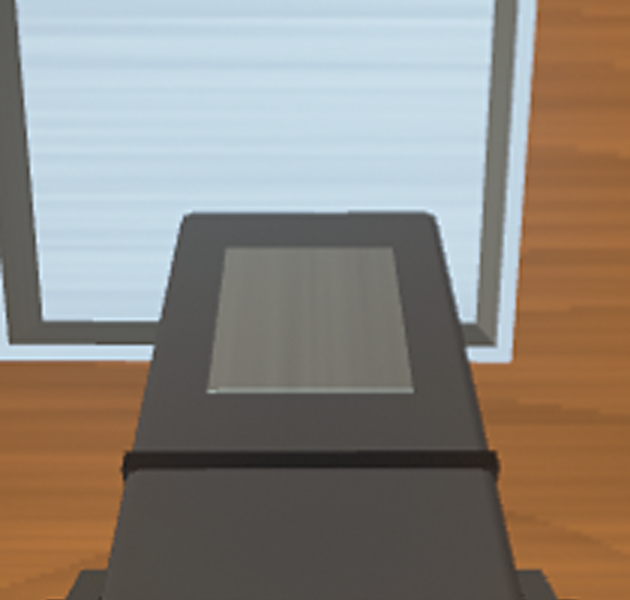

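```bash
python3 - <<'E'
from tilt import *
pts=[(1,1,0),(1,-1,0),(-1,-1,0),(-1,1,0),(1,1,120),(1,-1,120)]
tiltfit(np.array([(253.7,263.8),(394.2,263),(385,308.5),(263.5,308.5),(280.7,130.7),(365.3,130.7)]),pts)
tiltfit(np.array([(253,283.5),(393.5,282),(388,325.5),(261,327),(278.5,140.5),(363.5,140.5)]),pts)
E
python3 -c "
import cv2
im=cv2.imread('pics/w7.png');cv2.imwrite('pics/w7c.png',cv2.resize(im[130:340,230:420],None,fx=3.8,fy=2.8*3.8/2.8)[:,:])"
```

```text
top centre rel TCP along tool y, left, up: [-3.4 -0.4 17.5] tilt deg 22.4 res [0.9 0.9 0.8 0.7 1.1 0.3]
top centre rel TCP along tool y, left, up: [-9.7 -0.1 22.5] tilt deg 22.3 res [2.5 2.2 2.9 1.8 2.4 2.1]
```

View pics/w7c.png

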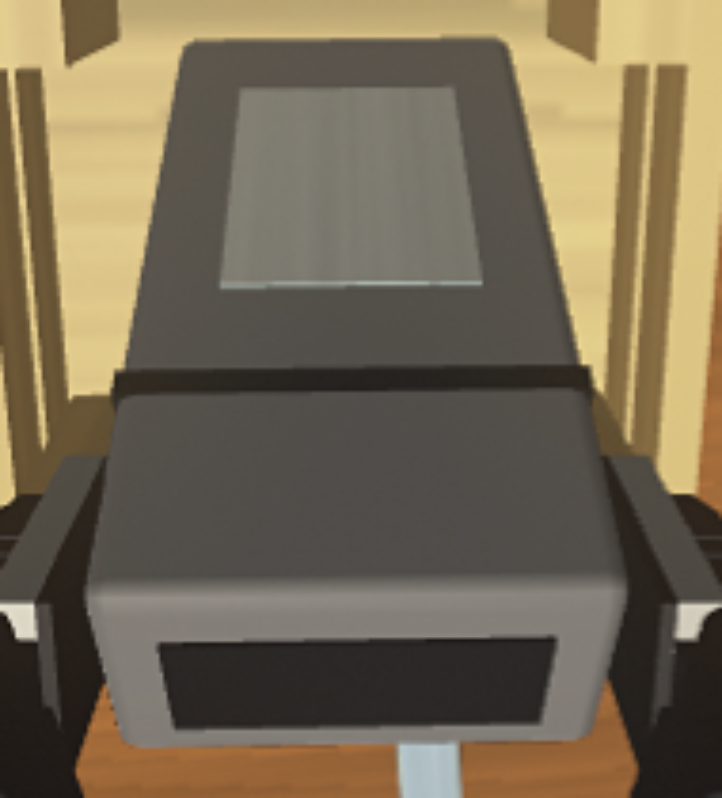

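Call:
move_arm --pt "0 -0.02 0" --pt "0 -0.01 0" --pt "0 0 0" --pt "-0.05 0 0" --pt "-0.15 0 0" --pt "-0.3 0 0" --pt "-0.35 0 0" --pt "-0.3 0 0" --pt "-0.1 0 0" --pt "0 0 0" --twist '[0,0,0,0,0,0,0,-0.09,-0.09,0]' --force 40

```text
time: 26.5
position: [442.0, -276.7, 276.2]
ee_rot: [-1.855, 1.526, 3.049]
force: [0.8, 0.4, -2.8]
finger_gap: 59.0
```

```bash

python3 -c "
from h import *
goto([479.6,2.9,273],100.8)"
```

```text
pos [ 442.  -276.7  276.2] tool x [-0.045  0.004 -0.999] jaw -79.08 t 26.5 F [ 0.8  0.4 -2.8] gap 59.0 q6 0.76
world d [ 37.6 279.6  -3.2]  total units now [ 0.022  0.751 -2.228]  after twist [ 0.022  0.746 -2.23 ]
twist total deg 0.12 units/60: 0.002
```

Call:
move_arm --pt "0 0.04 -0.12" --pt "0 0.1 -0.3" --pt "0 0.12 -0.35" --pt "0 0.12 -0.35" --pt "0 0.11 -0.34" --pt "0 0.1 -0.3" --pt "0 0.06 -0.18" --pt "0 0.02 -0.06" --pt "0 0 0" --pt "0 0 0" --twist '[0,0,0,0,0,0,0,0,0,0]'

```text
time: 27.5
position: [469.6, -12.9, 261.3]
ee_rot: [-1.843, 1.493, 3.037]
force: [0.8, -0.1, -3.5]
finger_gap: 58.8
```

```bash

python3 -c "
from h import *
goto([479.6,2.9,273],100.8)
im=camera('wrist');cv2.imwrite('pics/w17.png',im)
im=camera('side');cv2.imwrite('pics/s17.png',cv2.resize(im[100:260,220:420],None,fx=4,fy=4))"
```

```text
pos [469.6 -12.9 261.3] tool x [-0.077  0.008 -0.997] jaw -80.48 t 27.5 F [ 0.8 -0.1 -3.5] gap 58.8 q6 1.3
world d [10.  15.8 11.7]  total units now [-0.102  0.097 -0.118]  after twist [-0.102  0.099 -0.116]
twist total deg -1.28 units/60: -0.021
```

View pics/w17.png

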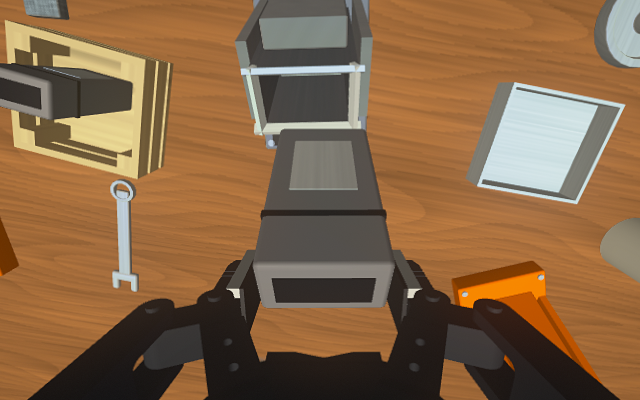

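View pics/s17.png

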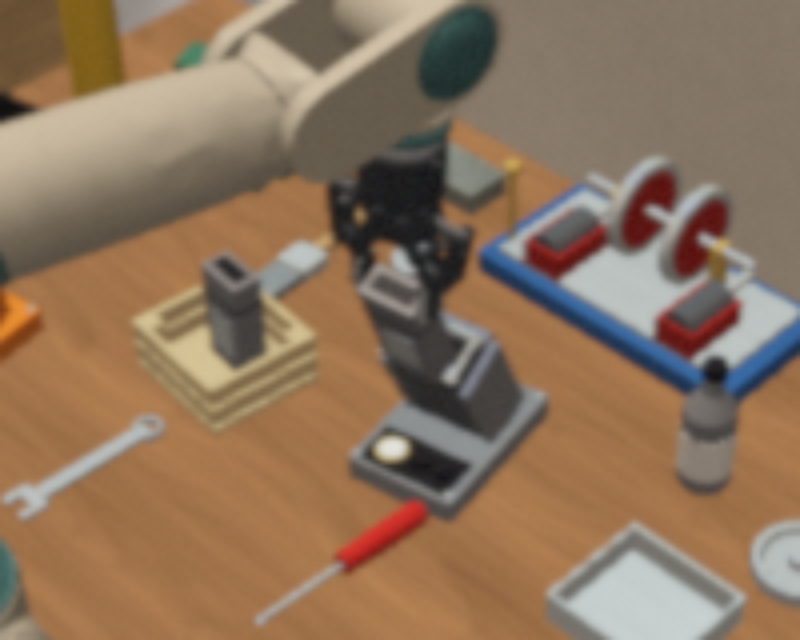

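```bash
python3 -c "
import cv2
im=cv2.imread('pics/w17.png');cv2.imwrite('pics/w17c.png',cv2.resize(im[50:180,225:405],None,fx=4.4,fy=4.4,interpolation=cv2.INTER_CUBIC));cv2.imwrite('pics/w17d.png',cv2.resize(im[190:320,235:415],None,fx=4.4,fy=4.4,interpolation=cv2.INTER_CUBIC))"
```

```text
(no output)
```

View pics/w17c.png

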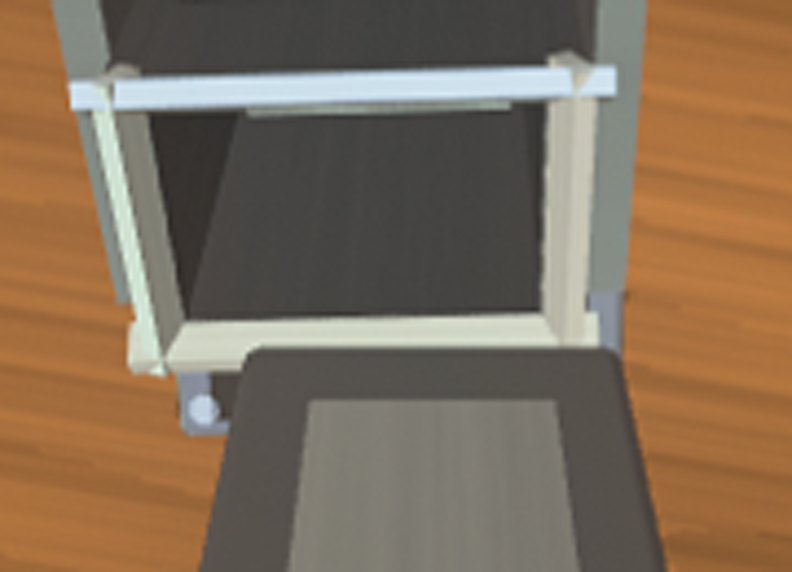

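View pics/w17d.png

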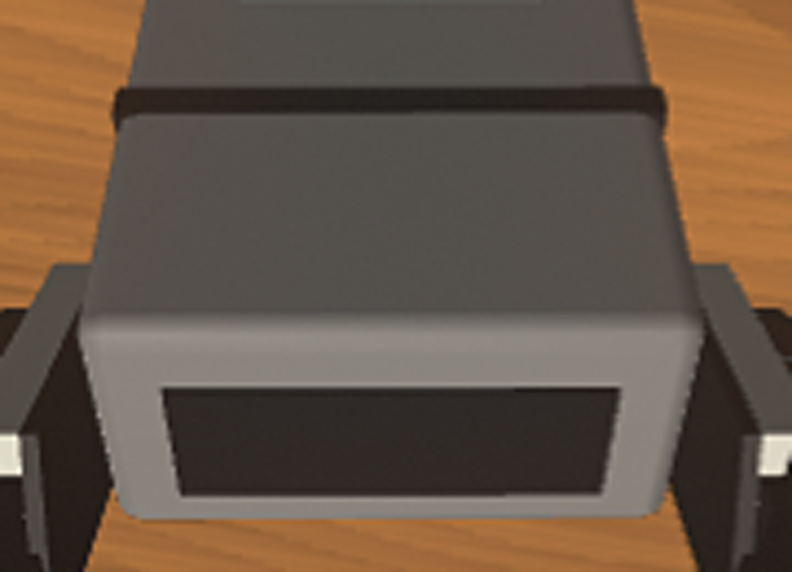

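```bash
cat > ins.py <<'E'
from tilt import *
from fit import tf,fit
a=np.radians(25); zx=np.array([-np.sin(a),0,np.cos(a)]); xx=np.array([np.cos(a),0,np.sin(a)])
def pl(hx,hy,h): return np.array([[-30,0,155]+h*zx+sx*hx*xx+np.array([0,sy*hy,0]) for sx,sy in ((1,1),(1,-1),(-1,-1),(-1,1))])
E
python3 - <<'E'
from ins import *
pts=[(1,1,0),(1,-1,0),(-1,-1,0),(-1,1,0),(1,1,120),(1,-1,120)]
tiltfit(np.array([(253.2,263.2),(394.5,262.7),(385,307.5),(263.4,307.5),(280.7,129.5),(365.9,129.5)]),pts)
cw=calibration("wrist")
L=pl(25,42,6)[[0,1,3]]
p,r=fit(L,np.array([(240.9,69.3),(365,65.5),(255,134.5)]),(570,20,.188),cw)
print("dock seen now",p.round(1),np.degrees(p[2]).round(1),np.abs(r).max(1).round(1))
E
```

```text
top centre rel TCP along tool y, left, up: [-2.2 -0.4 17.7] tilt deg 19.8 res [1.6 1.3 0.7 1.3 3.4 2.2]
dock seen now [5.709e+02 1.970e+01 2.000e-01] 11.3 [0.8 0.1 1.2]
```

```bash
sed -i 's/a\*17\*x+b\*30\*ev/a*HX*x+b*HY*ev/; s/^# pack/HX,HY=17,30\n# pack/' tilt.py
cat >> tilt.py <<'E'
PTS=[(1,1,0),(1,-1,0),(-1,-1,0),(-1,1,0),(1,1,120),(1,-1,120)]
E
python3 - <<'E'
import tilt; from tilt import *
for hx,hy in ((17,30),(16.5,29.3),(16.5,28.8),(16,28.5)):
    tilt.HX,tilt.HY=hx,hy; print(hx,hy)
    tiltfit(np.array([(253.2,263.2),(394.5,262.7),(385,307.5),(263.4,307.5),(280.7,129.5),(365.9,129.5)]),PTS)
    tiltfit(np.array([(253.2,284.7),(394.5,282.6),(388.7,324.7),(262.9,326),(277.4,141),(364.7,140)]),PTS)
E
```

```text
17 30
top centre rel TCP along tool y, left, up: [-2.2 -0.4 17.7] tilt deg 19.8 res [1.6 1.3 0.7 1.3 3.4 2.2]
top centre rel TCP along tool y, left, up: [-9.2 -0.5 22.4] tilt deg 19.8 res [2.6 2.1 3.7 1.8 6.4 3.8]
16.5 29.3
top centre rel TCP along tool y, left, up: [-0.2 -0.5 20.4] tilt deg 19.2 res [1.4 1.2 0.7 1.  4.1 1.7]
top centre rel TCP along tool y, left, up: [-7.1 -0.6 25. ] tilt deg 19.2 res [2.4 1.9 3.7 1.5 7.1 3.3]
16.5 28.8
top centre rel TCP along tool y, left, up: [ 0.8 -0.5 22. ] tilt deg 18.9 res [1.2 0.9 1.1 0.5 4.6 1.2]
top centre rel TCP along tool y, left, up: [-6.  -0.6 26.4] tilt deg 18.8 res [2.1 1.5 3.9 0.9 7.6 2.8]
16 28.5
top centre rel TCP along tool y, left, up: [ 2.  -0.5 23.5] tilt deg 18.6 res [1.2 1.  0.8 0.8 4.9 1. ]
top centre rel TCP along tool y, left, up: [-4.8 -0.6 27.9] tilt deg 18.5 res [2.1 1.7 3.7 1.1 7.9 2.6]
```

Call:
move_arm --pt "0 0.0 -0.03" --pt "-0.02 0.03 -0.04" --pt "-0.01 0.06 -0.03" --pt "0 0.06 -0.01" --pt "0 0.05 0" --pt "0 0.02 0" --pt "0 0 0" --pt "0 0 0" --pt "0 0 0" --pt "0 0 0" --twist '[-0.021,0,0,0,0,0,0,0,0,0]'

```text
time: 28.6
position: [496.0, 3.5, 263.5]
ee_rot: [-1.862, 1.494, 3.036]
force: [-0.7, 0.2, -2.2]
finger_gap: 58.5
```

```bash
cat >> h.py <<'E'
def dockrel():
    st=get_state(); d=st["position"]-[540.5,14.5,155]; c,s=.9823,.1874
    print("TCP rel mouth: u %.1f v %.1f z %.1f"%(c*d[0]+s*d[1],-s*d[0]+c*d[1],d[2]))
E
python3 -c "
from h import *
goto(None,100.8);dockrel()
im=camera('wrist');cv2.imwrite('pics/w18.png',im);cv2.imwrite('pics/w18c.png',cv2.resize(im[50:180,225:405],None,fx=4.4,fy=4.4,interpolation=cv2.INTER_CUBIC))
im=camera('side');cv2.imwrite('pics/s18.png',cv2.resize(im[130:240,270:400],None,fx=5.4,fy=5.4,interpolation=cv2.INTER_CUBIC))"
```

```text
pos [496.    3.5 263.5] tool x [-0.077  0.008 -0.997] jaw -79.44 t 28.6 F [-0.7  0.2 -2.2] gap 58.5 q6 1.32
twist total deg -0.24 units/60: -0.004
TCP rel mouth: u -45.8 v -2.4 z 108.5
```

View pics/w18c.png

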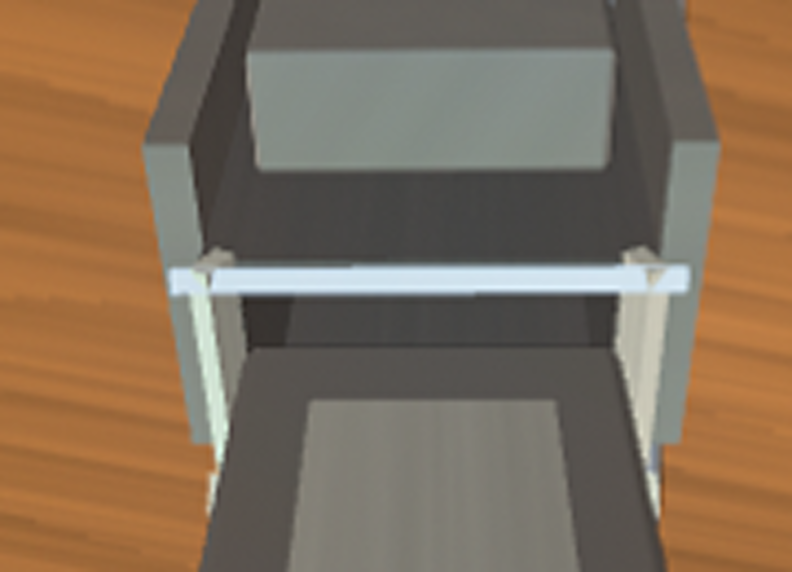

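View pics/s18.png

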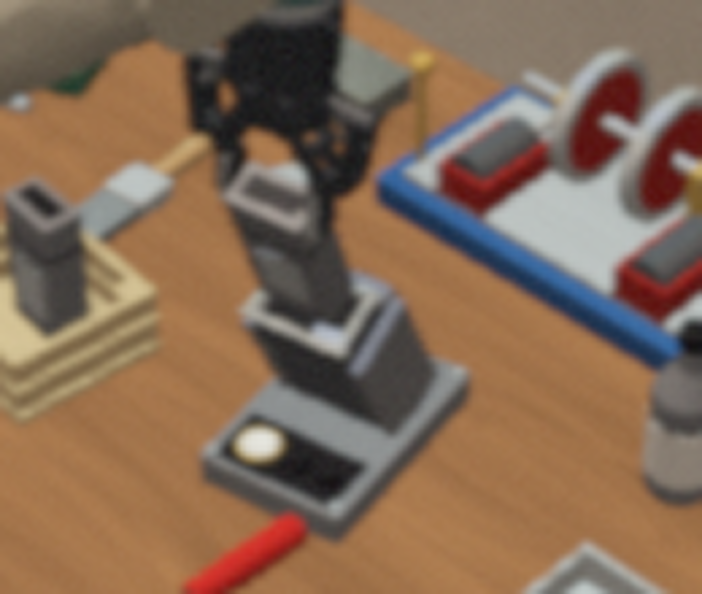

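```bash
python3 -c "
from h import *
c=calibration('wrist')
m=np.array([540.5,14.5,155]);z=np.array([-.4151,-.0792,.9063]);y=np.array([-.1874,.9823,0]);x=np.cross(y,z)
for s in (0,10,15,20,25):
  print(s,proj(c,[m+s*z+17*x+b*29*y for b in (1,-1)]).round(1).tolist(), proj(c,[m+s*z+19*x]).round(1).tolist())
# candidate bottom far edge from model: bottom centre u=-45.8+42, z=108.5-88, lean 21
th=np.radians(21)
dx=np.array([.9823,.1874,0])
for bu,bz in ((42,-88),(44,-87),(44,-89),(38,-89),(38,-95)):
  P=m+(-45.8+bu)*dx+(-2.8)*y+np.array([0,0,108.5+bz])+17*(np.cos(th)*dx+np.sin(th)*np.array([0,0,1]))
  print(bu,bz,proj(c,[P+b*29*y for b in (1,-1)]).round(1).tolist())
"

```

```text
0 [[283.5, 118.5], [361.6, 118.3]] [[322.4, 116.0]]
10 [[282.0, 125.8], [362.5, 125.6]] [[322.1, 123.2]]
15 [[281.2, 129.6], [363.0, 129.4]] [[322.0, 127.0]]
20 [[280.4, 133.5], [363.5, 133.4]] [[321.8, 130.9]]
25 [[279.6, 137.5], [364.0, 137.4]] [[321.6, 135.0]]
42 -88 [[283.8, 126.2], [368.1, 126.1]]
44 -87 [[283.4, 123.4], [368.4, 123.2]]
44 -89 [[283.9, 123.1], [368.1, 122.9]]
38 -89 [[284.3, 131.9], [367.7, 131.8]]
38 -95 [[285.5, 130.8], [366.7, 130.6]]
```

Call:
move_arm --pt "0 -0.02 0" --pt "0.03 0.01 0" --pt "0.03 0.018 0" --pt "0.03 0.018 0" --pt "0.03 0.018 0" --pt "0.02 0.012 0" --pt "0.015 0.008 0" --pt "0 0 0" --pt "0 0 0" --pt "0 0 0" --twist '[-0.004,0,0,0,0,0,0,0,0,0]'

```text
time: 29.7
position: [502.4, 5.3, 242.3]
ee_rot: [-1.866, 1.493, 3.036]
force: [0.4, 0.3, -3.1]
finger_gap: 59.3
```

```bash
python3 -c "
from h import *
goto(None,100.8);dockrel()
im=camera('wrist');cv2.imwrite('pics/w19.png',im);cv2.imwrite('pics/w19c.png',cv2.resize(im[50:180,225:405],None,fx=4.4,fy=4.4,interpolation=cv2.INTER_CUBIC))
im=camera('side');cv2.imwrite('pics/s19.png',cv2.resize(im[130:240,270:400],None,fx=5.4,fy=5.4,interpolation=cv2.INTER_CUBIC))"
```

```text
pos [502.4   5.3 242.3] tool x [-0.077  0.008 -0.997] jaw -79.18 t 29.7 F [ 0.4  0.3 -3.1] gap 59.3 q6 1.32
twist total deg 0.02 units/60: 0.0
TCP rel mouth: u -39.2 v -1.9 z 87.3
```

View pics/w19c.png

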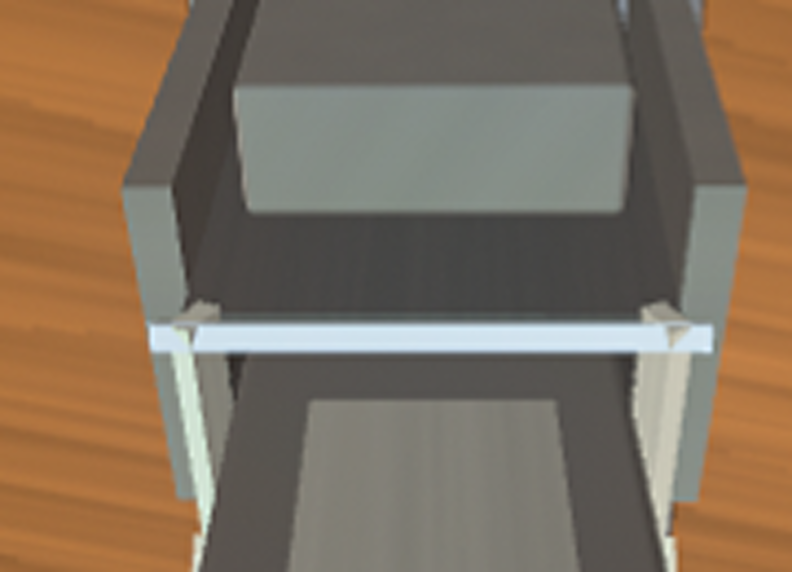

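View pics/s19.png

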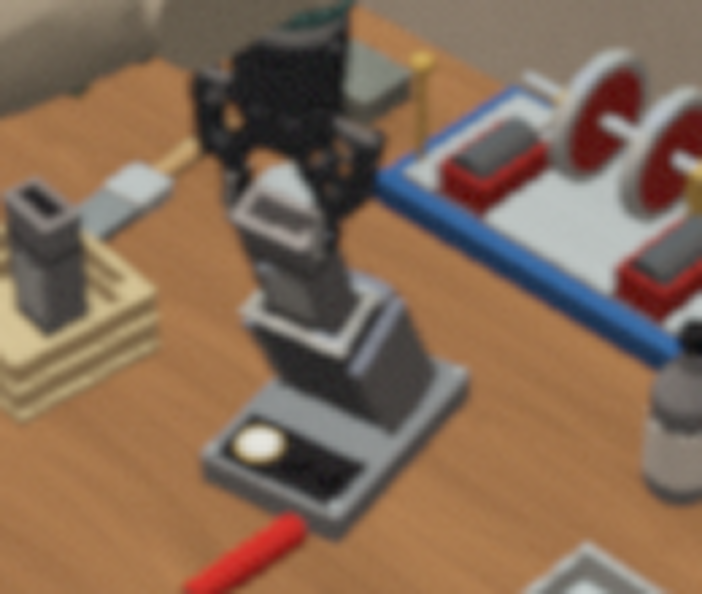

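Call:
move_arm --pt "0.02 0.008 0" --pt "0.03 0.014 0" --pt "0.03 0.014 0" --pt "0.03 0.014 0" --pt "0.03 0.014 0" --pt "0.03 0.014 0" --pt "0.03 0.012 0" --pt "0.015 0.006 0" --pt "0 0 0" --pt "0 0 0" --twist '[0,0,0,0,0,0,0,0,0,0]'

```text
time: 30.8
position: [512.7, 7.9, 213.2]
ee_rot: [-1.868, 1.494, 3.034]
force: [-0.3, 0.1, -2.5]
finger_gap: 59.0
```

```bash
python3 -c "
from h import *
goto(None,100.8);dockrel()
im=camera('wrist');cv2.imwrite('pics/w20.png',im);cv2.imwrite('pics/w20c.png',cv2.resize(im[50:330,215:415],None,fx=2.8,fy=2.1*2.8/2.1,interpolation=cv2.INTER_CUBIC)[:600])
im=camera('side');cv2.imwrite('pics/s20.png',cv2.resize(im[130:240,270:400],None,fx=5.4,fy=5.4,interpolation=cv2.INTER_CUBIC))"
```

```text
pos [512.7   7.9 213.2] tool x [-0.077  0.008 -0.997] jaw -79.18 t 30.8 F [-0.3  0.1 -2.5] gap 59.0 q6 1.32
twist total deg 0.02 units/60: 0.0
TCP rel mouth: u -28.5 v -1.3 z 58.2
```

View pics/w20.png

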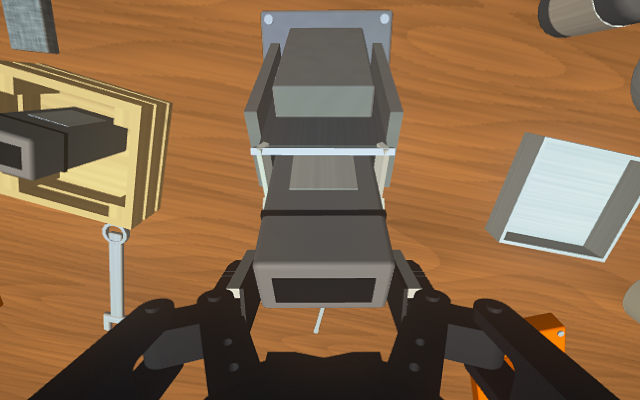

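View pics/s20.png

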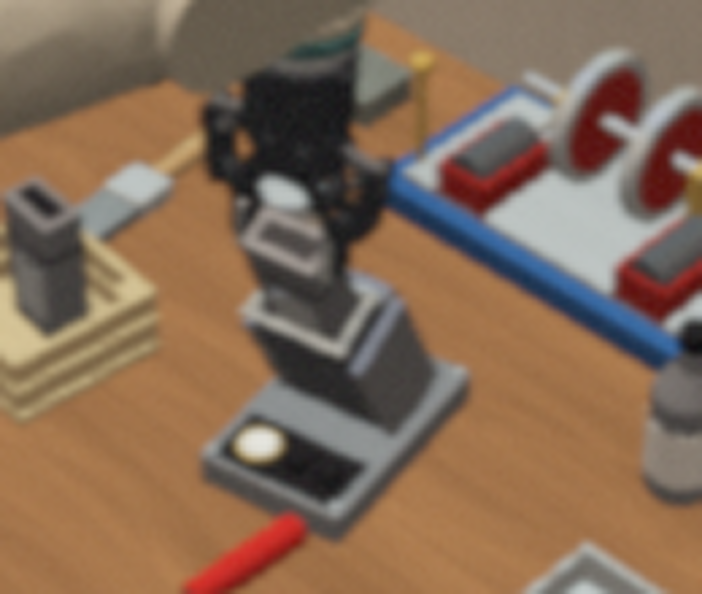

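Call:
move_arm --pt "0.02 0.007 0" --pt "0.03 0.011 0" --pt "0.03 0.011 0" --pt "0.03 0.011 0" --pt "0.03 0.011 0" --pt "0.03 0.011 0" --pt "0.03 0.01 0" --pt "0.015 0.006 0" --pt "0 0 0" --pt "0 0 0" --twist '[0,0,0,0,0,0,0,0,0,0]'

```text
time: 31.9
position: [522.2, 10.1, 187.6]
ee_rot: [-1.873, 1.501, 3.03]
force: [-0.1, -1.3, 0.2]
finger_gap: 58.6
```

```bash
python3 -c "
from h import *
goto(None,100.8);dockrel()
im=camera('wrist');cv2.imwrite('pics/w21.png',im)"
```

```text
pos [522.2  10.1 187.6] tool x [-0.07   0.008 -0.998] jaw -79.1 t 31.9 F [-0.1 -1.3  0.2] gap 58.6 q6 1.33
twist total deg 0.1 units/60: 0.002
TCP rel mouth: u -18.8 v -0.9 z 32.6
```

View pics/w21.png

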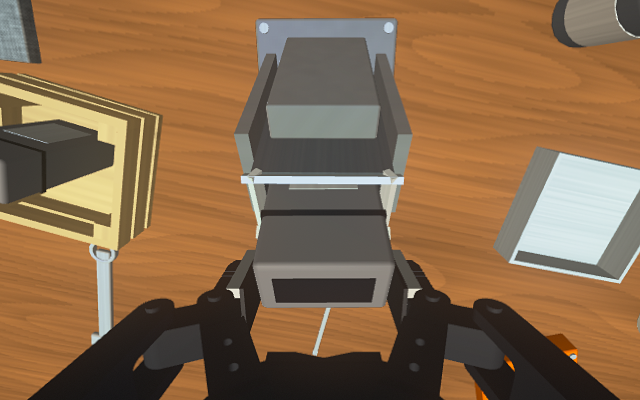

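Call:
move_arm --pt "0.03 0.007 0" --pt "0.03 0.009 0" --pt "0.03 0.009 0" --pt "0.03 0.009 0" --pt "0.03 0.009 0" --pt "0.03 0.009 0" --pt "0.02 0.006 0" --pt "0.0 0 0" --pt "0 0 0" --pt "0 0 0" --twist '[0,0,0,0,0,0,0,0,0,0]'

```text
time: 32.95
position: [530.2, 12.0, 165.2]
ee_rot: [-1.891, 1.51, 3.012]
force: [-0.4, 0.3, 4.3]
finger_gap: 59.3
```

```bash
python3 -c "
from h import *
goto(None,100.8);dockrel()
im=camera('wrist');cv2.imwrite('pics/w22.png',im)
im=camera('side');cv2.imwrite('pics/s22.png',cv2.resize(im[130:240,270:400],None,fx=5.4,fy=5.4,interpolation=cv2.INTER_CUBIC))"
```

```text
pos [530.2  12.  165.2] tool x [-0.061  0.008 -0.998] jaw -79.13 t 32.95 F [-0.4  0.3  4.3] gap 59.3 q6 1.33
twist total deg 0.07 units/60: 0.001
TCP rel mouth: u -10.6 v -0.5 z 10.2
```

View pics/w22.png

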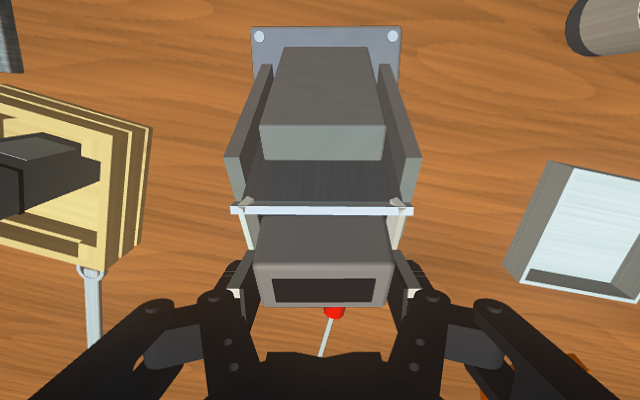

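View pics/s22.png

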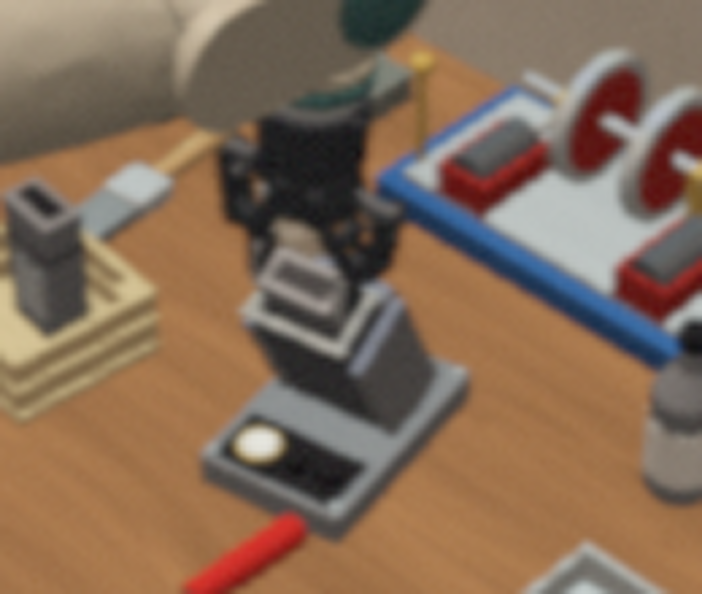

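Call:
move_arm --pt "0 0 0" --pt "0 0 0" --pt "0 0 0" --pt "0 0 0" --pt "-0.05 -0.01 0" --pt "-0.12 -0.02 0" --pt "-0.2 -0.03 0" --pt "-0.15 0 0" --pt "-0.05 0 0" --pt "0 0 0" --twist '[0,0,0,0,0,0,0,0,0,0]' --gripper 85

```text
time: 34.05
position: [524.9, 9.6, 236.6]
ee_rot: [-1.873, 1.502, 3.029]
force: [0.1, -0.1, -0.3]
finger_gap: 85.1
```

```bash
python3 -c "
from h import *
goto(None,100.8);dockrel()
im=camera('wrist');cv2.imwrite('pics/w23.png',im)
c=calibration('wrist')
m=np.array([540.5,14.5,155]);z=np.array([-.4151,-.0792,.9063]);y=np.array([-.1874,.9823,0]);x=np.cross(y,z)
for s in (37,30): print(proj(c,[m+s*z+17*a*x+30*b*y for a,b in ((1,1),(1,-1),(-1,-1),(-1,1))]).round(1).tolist())"
```

```text
pos [524.9   9.6 236.6] tool x [-0.069  0.008 -0.998] jaw -79.2 t 34.05 F [ 0.1 -0.1 -0.3] gap 85.1 q6 1.33
twist total deg 0.0 units/60: 0.0
TCP rel mouth: u -16.2 v -1.9 z 81.6
[[272.3, 204.4], [370.4, 205.1], [365.5, 239.7], [278.5, 238.9]]
[[273.8, 196.5], [369.5, 197.1], [364.8, 231.8], [279.7, 231.1]]
```

View pics/w23.png

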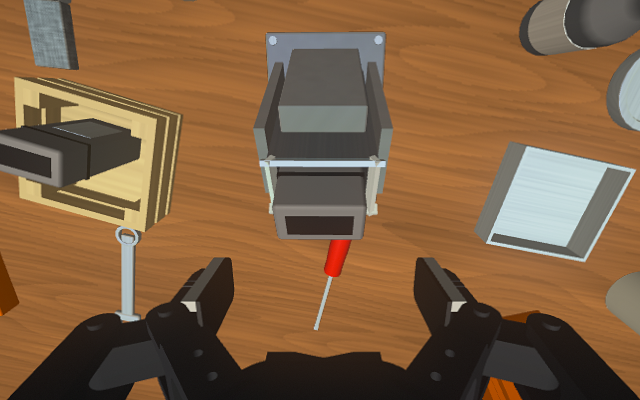

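Call:
move_arm --pt "0 -0.007 -0.008" --pt "0 -0.007 -0.008" --pt "0 0 0" --pt "0.04 0 0" --pt "0.09 0 0" --pt "0.1 0 0" --pt "0.06 0 0" --pt "0.03 0 0" --pt "0 0 0" --pt "0 0 0" --twist '[0,0,0,0,0,0,0,0,0,0]' --gripper 0

```text
time: 35.1
position: [517.6, 11.8, 189.7]
ee_rot: [-1.866, 1.493, 3.036]
force: [-0.1, -0.5, 0.0]
finger_gap: 0.1
```

```bash
python3 -c "
from h import *
goto(None,100.8);dockrel()
im=camera('wrist');cv2.imwrite('pics/w24.png',im[100:360,180:460])"
```

```text
pos [517.6  11.8 189.7] tool x [-0.078  0.008 -0.997] jaw -79.2 t 35.1 F [-0.1 -0.5  0. ] gap 0.1 q6 1.33
twist total deg -0.0 units/60: -0.0
TCP rel mouth: u -23.0 v 1.6 z 34.7
```

View pics/w24.png

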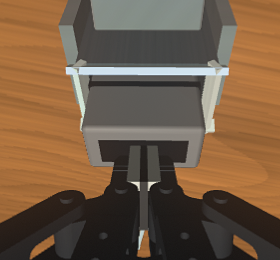

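Call:
move_arm --pt "0.02 0.008 0.005" --pt "0.03 0.012 0.005" --pt "0.035 0.014 0.003" --pt "0.035 0.014 0" --pt "0.035 0.014 0" --pt "0.035 0.014 0" --pt "0.035 0.014 0" --pt "0.035 0.014 0" --pt "0.035 0.014 0" --pt "0.03 0.012 0" --twist '[0,0,0,0,0,0,0,0,0,0]'

```text
time: 36.15
position: [530.8, 14.1, 162.8]
ee_rot: [-1.882, 1.5, 3.021]
force: [-6.1, -0.0, 9.6]
finger_gap: 0.1
```

```bash
python3 -c "
from h import *
goto(None,100.8);dockrel()"
```

```text
pos [530.8  14.1 162.8] tool x [-0.07   0.009 -0.997] jaw -79.13 t 36.15 F [-6.1 -0.   9.6] gap 0.1 q6 1.33
twist total deg 0.07 units/60: 0.001
TCP rel mouth: u -9.6 v 1.4 z 7.8
```

Call:
move_arm --pt "0.035 0.012 0" --pt "0.035 0.012 0" --pt "0.035 0.012 0" --pt "0.035 0.012 0" --pt "0.035 0.012 0" --pt "0.035 0.012 0" --pt "0.035 0.01 0" --pt "0.035 0.008 0" --pt "0.035 0.006 0" --pt "0.035 0.006 0" --twist '[0,0,0,0,0,0,0,0,0,0]'

```text
time: 37.15
position: [538.0, 15.1, 155.5]
ee_rot: [-1.818, 1.509, 3.085]
force: [-15.8, -0.2, 23.7]
finger_gap: -0.4
```

```bash
python3 -c "
from h import *
goto(None,100.8);dockrel()
im=camera('wrist');cv2.imwrite('pics/w25.png',im[100:360,180:460])"
```

```text
pos [538.   15.1 155.5] tool x [-0.062  0.004 -0.998] jaw -79.14 t 37.15 F [-15.8  -0.2  23.7] gap -0.4 q6 1.34
twist total deg 0.06 units/60: 0.001
TCP rel mouth: u -2.4 v 1.0 z 0.5
```

View pics/w25.png

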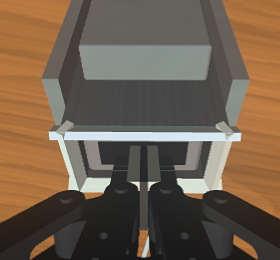

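Call:
move_arm --pt "0.042 0.01 0" --pt "0.045 0.01 0" --pt "0.045 0.008 0" --pt "-0.02 -0.01 0" --pt "-0.06 -0.03 0" --pt "-0.12 -0.04 0" --pt "-0.2 -0.05 0" --pt "-0.2 -0.03 0" --pt "-0.1 0 0" --pt "0 0 0" --twist '[0,0,0,0,0,0,0,0,0,0]'

```text
time: 38.2
position: [523.7, 10.8, 248.9]
ee_rot: [-1.773, 1.514, 3.13]
force: [0.0, -0.7, -0.0]
finger_gap: -0.0
```

```bash
python3 -c "
from h import *
goto(None,100.8);dockrel()
im=camera('wrist');cv2.imwrite('pics/w26.png',im);cv2.imwrite('pics/w26c.png',cv2.resize(im[120:260,240:400],None,fx=4,fy=4,interpolation=cv2.INTER_CUBIC))
c=calibration('wrist')
m=np.array([540.5,14.5,155]);z=np.array([-.4151,-.0792,.9063]);y=np.array([-.1874,.9823,0]);x=np.cross(y,z)
for s in (37,8,-2): print(s,((proj(c,[m+s*z+17*a*x+30*b*y for a,b in ((1,1),(1,-1),(-1,-1),(-1,1))])-[240,120])*4).round(0).tolist())
im=camera('side');cv2.imwrite('pics/s26.png',cv2.resize(im[130:240,270:400],None,fx=5.4,fy=5.4,interpolation=cv2.INTER_CUBIC))"
```

```text
pos [523.7  10.8 248.9] tool x [-0.057  0.001 -0.998] jaw -79.14 t 38.2 F [ 0.  -0.7 -0. ] gap -0.0 q6 1.33
twist total deg 0.06 units/60: 0.001
TCP rel mouth: u -17.2 v -0.5 z 93.9
37 [[148.0, 309.0], [519.0, 310.0], [500.0, 447.0], [169.0, 445.0]]
8 [[167.0, 197.0], [504.0, 198.0], [488.0, 334.0], [184.0, 332.0]]
-2 [[173.0, 163.0], [499.0, 164.0], [484.0, 299.0], [189.0, 298.0]]
```

View pics/w26c.png

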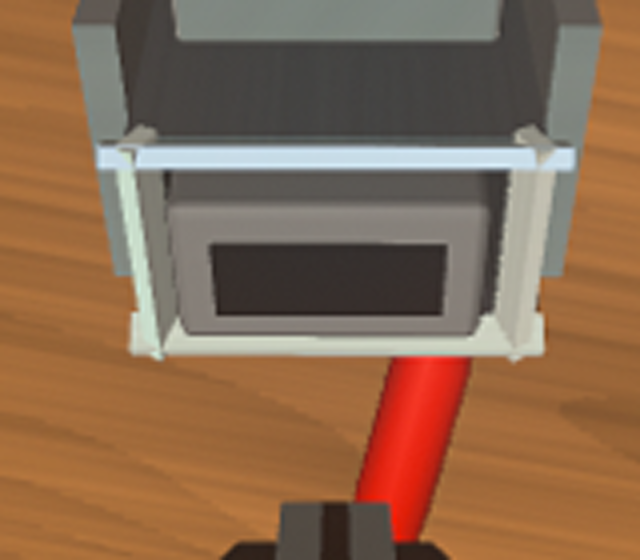

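View pics/s26.png

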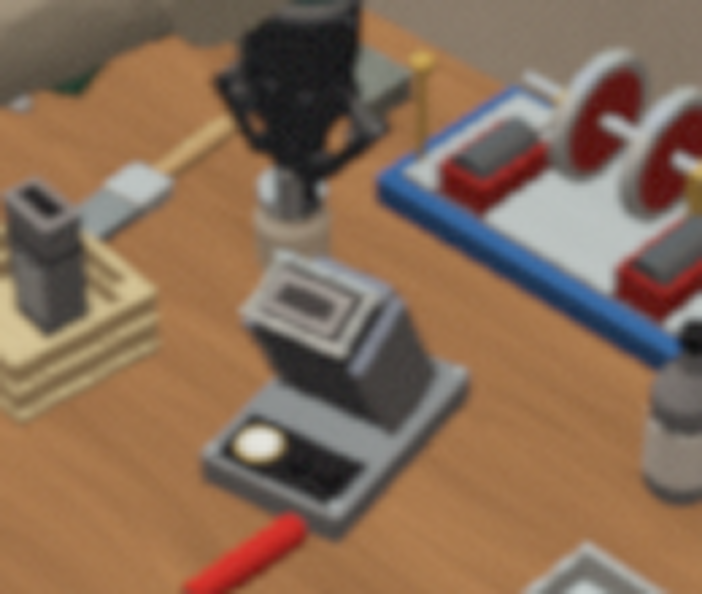

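```bash
python3 -c "
from h import *
im=camera('top');cv2.imwrite('pics/top9.png',im)
a=cv2.imread('pics/top0.png')
cv2.imwrite('pics/top9c.png',np.vstack([a[110:260,200:500],im[110:260,200:500]])[:,:])
im=camera('wrist');cv2.imwrite('pics/w27.png',cv2.resize(im[120:260,240:400],None,fx=4,fy=4))
print(get_state()['force'],get_state()['time'])"
```

```text
[0.61095135 0.32712079 0.48277269] 38.4
```

View pics/top9c.png

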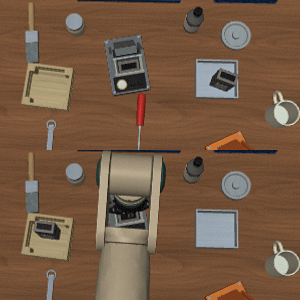

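View pics/w27.png

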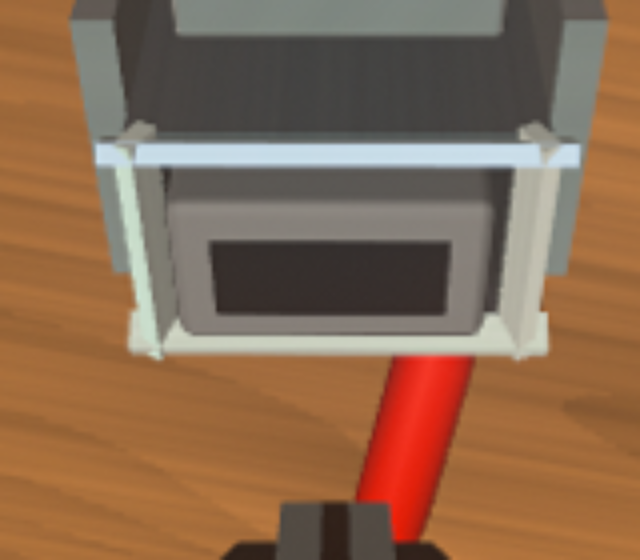

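Everything looks in place: the bystanders have not moved, the flat pack stands in the crate, the charged pack sits at the held height, and nothing touches the robot.

```bash
python3 -c "
from station import *
print(sign_off())"
```

```text
the job is handed in; nothing more can be done
None
```

The job is done and handed in at 38.4 s of the 72 s allowed. The flat pack stands in the crate and the charged pack is held home in the sleeve.

**What I did**
- **Flat pack:** I pressed it to the stop and it popped up. I drew it out along the sleeve's axis, turned it upright against the crate's far wall, and stood it on the crate floor.
- **Charged pack:** I tilted it to about the sleeve's lean against the tray's near wall and slid it in with low force (about 4 N at the carriage). I released it, pressed it down with shut fingers to about the stop, and backed off.

**Last checks**
- **Charged pack:** its top is about where a pack held by the catch should show (far edge near row 205 against 197, near edge near row 334 against 333 in the enlarged picture), and it did not rise between the last two pictures.
- **Flat pack:** the side and top views show it upright in the crate.
- **Bench:** in the top view the bystanders show no visible change. The arm hid the jar and most of the screwdriver there, but the last side view shows the jar standing and the screwdriver's handle unmoved.
- **Robot:** the force reading is about zero, and the gripper hangs clear above the dock.

**What did not go to plan**
- **First press:** the press on the flat pack peaked at about 68 N at the wrist. That is under the 120 N limit but harder than I intended. I kept the last press gentler: about 28 N just before its final push, whose peak I did not read.
- **Tool tilt:** the tool drifted up to about 4° off vertical during the sweeps, which I allowed for when inserting.
- **Pack tilt:** the camera fits of a pack's tilt read several degrees low, so I used the relative readings and the geometry instead.

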